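Top off a stack of handle moulds and set its feed funnel

ROBOT

A 7-joint arm with a two-finger parallel gripper is mounted at the origin on the work surface. World frame = base frame: x ahead of the robot, y to its left, z up, the work surface at z = 0. Lengths are in m, angles in rad, forces in N, time in s.
With the tool pointing down it reaches from about 0.425 to 0.925 m from the base axis. Payload 6.8 kg.
Tool frame: the origin (TCP) lies on the centre line of the jaws, within the pads' length; the fingertips stand 19 mm ahead of it and the grasp point (between the pads) is the TCP (manip.nose_length is the distance from the TCP to the fingertips, in m); z points along the fingers, y is the direction in which the jaws open and shut (so a half turn about z gives the same grasp; the last joint's range is limited). The gripper opens to 85 mm and grips with 20 to 120 N. Pads are 22 mm wide; open, the fingers measure 114 mm over their backs; the gripper's body (76 mm by 85 mm) begins 54 mm behind the grasp point. The pads swing forward as they close: fully open they stand 13 mm farther back than shut.
Start: joints at [1.027, 0.477, 0.022, 1.555, -0.011, 1.109, -0.083], TCP at [0.285, -0.612, 0.25] pointing down, gripper open.
Joint ranges: [-2.96, 2.96], [-0.34, 2.1], [-1.41, 1.46], [0.24, 2.44], [-1.37, 4.51], [0.17, 1.92], [-2.96, 2.96]. Speed limits (rad/s): [2.39, 2.39, 3.14, 3.14, 3.14, 3.14, 3.14].

INTERFACE

Orientations are given as a unit quaternion [w, x, y, z].
In Python, from cell import get_obs, imaging, order, manip gives the robot as it stands. The module is installed in compiled form; this text tells all that it offers.
- The arm moves only by the shell command python3 -m crank 'ROWS' [FORCE]. ROWS is JSON, a list of rows, each a list of 3 entries, a list of its own where there are three numbers: the shift along the tool's x, y, z in cm, then the turn about the tool's z in rad, then the opening, from 0 (shut) to 1 (fully open). In form: [[[dx, dy, dz], roll, fingers], ...]. A call has 1 to 5 rows; each row shifts and turns the commanded pose from where the row before left it, along the tool's axes as they then stand; what a row does not reach is not made up. A row lasts 1/8 s, in which the tool goes at most 62.5 mm and 10.7 degrees, less where a joint would pass 70% of its speed; a pose out of reach is approached as far as the arm can. A call is refused whole if a number of a shift passes 6.25 or a number of a turn 0.188, either way. A call with a gripper value outside its range is refused whole. The fingers move at their own pace and stop on an object; FORCE is the grip in N (left out, the last holds). Time passes only in rows, so rows that do not move let the fingers close. It gives the time, the measured TCP pose, the force and the opening at its end, in the units of the state.
- get_obs(): the state, without advancing time (a new reading comes with each control period).
- imaging.snapshot(name): name is "scene" or "top"; returns a dict with "img" (480x640x3 uint8, red, green, blue), "fx", "fy", "cx", "cy" (pixels), "R" (3x3) and "t" (3): a world point X has camera coordinates R X + t. Camera axes: x right, y down, z forward; pixel columns grow to the right and rows downward; lengths in m; the calibration is good to about 2 mm. A picture is of the moment at which its call begins. There is no depth.
- order.sign_off(): hands the job in, once; it reports no verdict.
The state is a dict: "time": time; "joints": joint angles; "joint_velocities": joint speeds; "tau": joint torques, N m; "position": TCP position; "orientation": TCP orientation; "wrist_force": force on the tool from outside, world axes, zero at the start; "moment": the same for the moment, N m; "width": finger opening in m.
Only numpy, scipy, OpenCV 4.12 (cv2) and the standard library are available. Lean on these libraries where they do the work, as an engineer would, in place of code of your own. Each camera call takes 0.05 s, during which the arm holds its last target.

TASK

Get this stack of teapot-handle moulds ready for casting: set the loose plaster mould squarely on top of the stack, brass gate up, with all four natches fully home, and let go of it. Then take the blue feed funnel out of the sloped draining rack and nest its tapered stem in the brass gate, upright and loosely: lower it gently until it just takes hold all round and rests there by its own weight, never pushed or dropped in, because a wedged funnel chips the plaster. Leave the white funnel, the teapots and the other things on the bench where they are.

Things in the scene. Friction and masses are not known exactly. Their poses are not given: they have to be found in the camera images.
- stack_top (a point): The stack: two plaster layers 120 x 62 mm in plan (long side along x), fixed on a plywood drip board 170 x 105 x 8 mm. Point: centre of its flat top face, 80 mm above the bench, z up. Four round-topped natches (studs) stand 6 mm up from that face, 15.5 mm across at the foot, at x = +-46 mm, y = +-17 mm from this point.
- mould_mid (a point): The loose top mould: a plaster block 120 x 62 x 45 mm (x, y, z), about 0.4 kg, flat on the bench right way up. Point: its very centre, x along its long side, z up. Four sockets in its underside, 17.5 mm wide and 9 mm deep, take the natches with about 1 mm play (a half turn about z fits too). Home, this point is 22.5 mm above the stack's top face, the underside lying flat on it.
- gate (a point): Centre of the loose mould's plaster top face, where its upright brass gate bush is (42 mm across outside). The bush stands 2 to 8 mm proud of the plaster; how much differs from mould to mould and is not given. Its bore is 34 mm across at the mouth and narrows downward at the same taper as the blue funnel's stem; 30 mm deep, open below.
- funnel_mid (a point): The blue plastic feed funnel, about 80 g, 96 mm tall, round. Point: on its axis half-way up, z towards its open top. Its upper 38 mm is a straight cup 56 mm across, the place to grip it: the cup's middle is 29 mm above this point. It starts stem-down in a 48 mm hole of the rack, leaning 30 degrees, and must be drawn some 60 mm along its own axis before the stem is clear.
- funnel_tip (a point): Tip of the blue funnel's stem, on its axis. The stem is 46 mm long and widens from 25 mm across here to 38 mm at its top (8 degrees a side: it wedges fast if pushed). Nested, the tip is about 32 mm below the bush's mouth, so 24 to 30 mm below the point 'gate'; off centre, one side touches early, some 7 mm higher per millimetre.
- rack: Aluminium draining rack, 210 mm wide (its y), 125 mm deep (its x), fixed; origin at the centre of its foot. Its board slopes down at 30 degrees towards the rack's -x, its middle 90 mm above the bench, with two funnel holes at y = +-50 mm; the funnels' cups stand out of it square to the slope, leaning to -x, the highest point about 140 mm above the bench.
- funnel_b_mid (a point): The white funnel with a short, fat stem, in the rack's other hole; leave it. Same cup (56 mm across, 38 mm tall), 72 mm tall; point on its axis half-way up, z towards its open top.
- teapot_a: Unglazed teapot with ring-knobbed lid, 116 mm across the body, 175 mm over spout and handle, 115 mm tall; leave it. Origin under its middle; its spout points along x.
- teapot_b: Another such teapot; leave it. Origin under its middle; its spout points along x.
- jar: Grey-green jar with black lid, 56 mm across, 85 mm tall; leave it. Origin under its middle.
- brush: Flat brush lying down, 165 mm long; leave it. x along its length.
- knife: Palette knife lying flat, 185 mm long; leave it. x along its length.
- cupmould: Round plaster cup mould with a rubber band round it, 100 mm across, 75 mm tall; leave it. Origin under its middle.
There are look-alikes about, which are no part of the job. What is shaped like the part that bears mould_mid but pink is not meant.

How it is judged:
On the way:
1. the loose mould sits on the stack with its natches fully home, let go (horizontal distance between mould_mid and stack_top below 0.003 m and z of mould_mid in the frame of stack_top between 0.021 and 0.024 m and angle between the x axis of mould_mid and the x axis of stack_top, either way round below 0.06 rad and angle between mould_mid's own z axis and vertical below 0.03 rad and contact force between mould and the fingers below 0.1 N), for 0.2 s.
At the end, for the whole second after the job is handed in: The mould lies flat on the stack (centre within 3 mm, 0.06 rad, no gap over 1.5 mm); the blue funnel rests in its gate upright within 0.07 rad, its mid-point within 5 mm of the mould's centre in plan and 30 to 55 mm above it, released and at rest (horizontal distance between mould_mid and stack_top below 0.003 m and z of mould_mid in the frame of stack_top between 0.021 and 0.024 m and angle between the x axis of mould_mid and the x axis of stack_top, either way round below 0.06 rad and angle between mould_mid's own z axis and vertical below 0.03 rad and horizontal distance between funnel_mid and mould_mid below 0.005 m and angle between funnel_mid's own z axis and vertical below 0.07 rad and z of funnel_mid in the frame of mould_mid between 0.03 and 0.055 m and contact force between funnel and mould above 0.2 N and linear speed of funnel below 0.02 m/s); the robot touches nothing.
It fails at once if the funnel is pushed or dropped into the gate (more than 20 N between funnel and mould) (contact force between funnel and mould above 20 N).
It fails at once if a bystander is moved by more than 30 mm (distance of any of funnel_b_mid, teapot_a, teapot_b, jar, brush, knife, cupmould from where it was at the start of the episode above 0.03 m).
It fails at once if a teapot is tipped (angle between any of teapot_a, teapot_b's own z axis and vertical above 0.35 rad).
It also fails if it takes over 62 s, if anything falls off the work surface, if the arm or the gripper's body presses on something with over 40 N, if the wrist force passes 120 N, or if a joint passes its speed limit or range.

## Working session

There is one attempt and no reset: what is moved stays moved. The work goes in short steps, Python scripts to look and compute and a shell command to move; the robot and the scene stay as the last step left them, time stands still between calls to the robot, and variables do not carry over. Pictures are saved under pics/ and viewed, and the job is handed in when it is done.

```bash
mkdir -p pics
python3 - <<'E'
from cell import get_obs, imaging, order, manip
import cv2,numpy as np
print(get_obs())
for n in("scene","top"):
    s=imaging.snapshot(n); cv2.imwrite(f"pics/{n}0.png",s["img"][:,:,::-1]); print(n,{k:s[k] for k in s if k!="img"})
    np.savez(f"{n}0.npz",**s)
E
```

```text
{'time': 0.0, 'joints': array([ 1.02692592,  0.47782416,  0.02235465,  1.55646758, -0.01151048,
        1.10929734, -0.0831301 ]), 'joint_velocities': array([-4.03833871e-04,  1.52776917e-03,  1.23864335e-03,  4.03061934e-04,
       -4.85870898e-04, -9.03024350e-05,  3.11514569e-05]), 'tau': array([-6.62980165e-04, -5.96442819e+01,  1.60747491e+00, -2.81198323e+01,
        1.24023895e-02,  9.42570943e-03, -8.78473060e-06]), 'position': array([ 0.28466671, -0.61141264,  0.24930303]), 'orientation': array([-8.94619412e-04,  9.76359225e-01,  2.16152242e-01, -2.68498005e-04]), 'wrist_force': array([-0.15166357, -0.24969964,  0.85503998]), 'moment': array([0.02590328, 0.0025961 , 0.01663503]), 'width': 0.08556804471768849}
scene {'fx': 437.0515976622455, 'fy': 437.0515976622455, 'cx': 318.47568646279086, 'cy': 237.04274077090037, 'R': array([[-0.78680152,  0.61705283, -0.01375389],
       [ 0.51182586,  0.63984928, -0.57326014],
       [-0.34493137, -0.45808155, -0.81925798]]), 't': array([ 0.35892678, -0.23068373,  1.39213042])}
top {'fx': 560.8792076066072, 'fy': 560.8792076066072, 'cx': 320.8720052190074, 'cy': 237.75074132343437, 'R': array([[ 0.02855599, -0.99959166,  0.00103753],
       [-0.97752186, -0.02814238, -0.20894739],
       [ 0.20889127,  0.00495249, -0.97792633]]), 't': array([0.03867973, 0.48021144, 1.22638683])}
```

View pics/scene0.png

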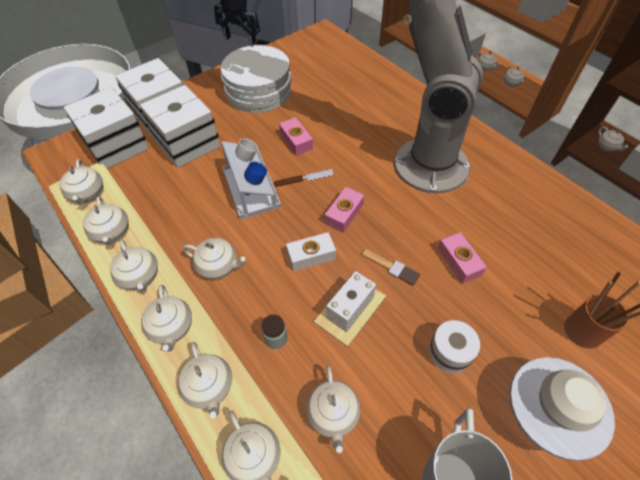

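View pics/top0.png

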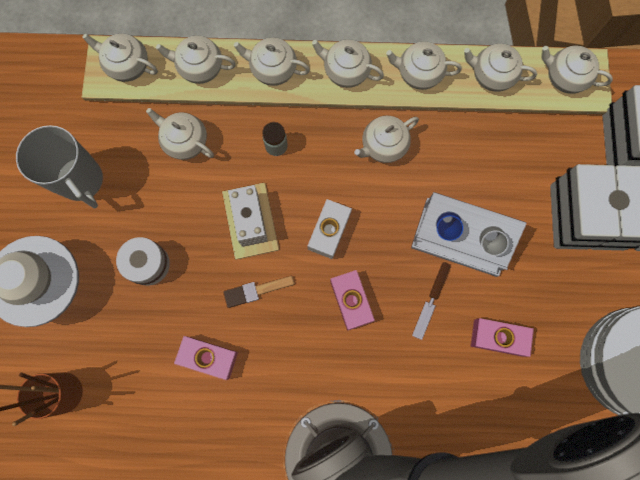

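The only plaster-white mould with a gate is at top (330,229) / scene (311,250). The three pink ones, top (352,299), (206,357) and (503,337), are decoys. The stack with its natches is at top (247,215). The blue funnel is at top (449,226) and the white one at (495,240). I'll enlarge these to confirm.

Run:
```python
import cv2
t=cv2.imread("pics/top0.png"); s=cv2.imread("pics/scene0.png")
cv2.imwrite("pics/c1.png",cv2.resize(t[170:270,215:365],None,fx=5.33,fy=5.33,interpolation=cv2.INTER_CUBIC)[:600,:800])
cv2.imwrite("pics/c2.png",cv2.resize(t[185:285,400:533],None,fx=6,fy=6,interpolation=cv2.INTER_CUBIC)[:600,:800])
cv2.imwrite("pics/c3.png",cv2.resize(s[225:345,270:400],None,fx=5,fy=5,interpolation=cv2.INTER_CUBIC))
cv2.imwrite("pics/c4.png",cv2.resize(s[130:220,210:340],None,fx=6,fy=6,interpolation=cv2.INTER_CUBIC))
```

```text
(no output)
```

View pics/c1.png

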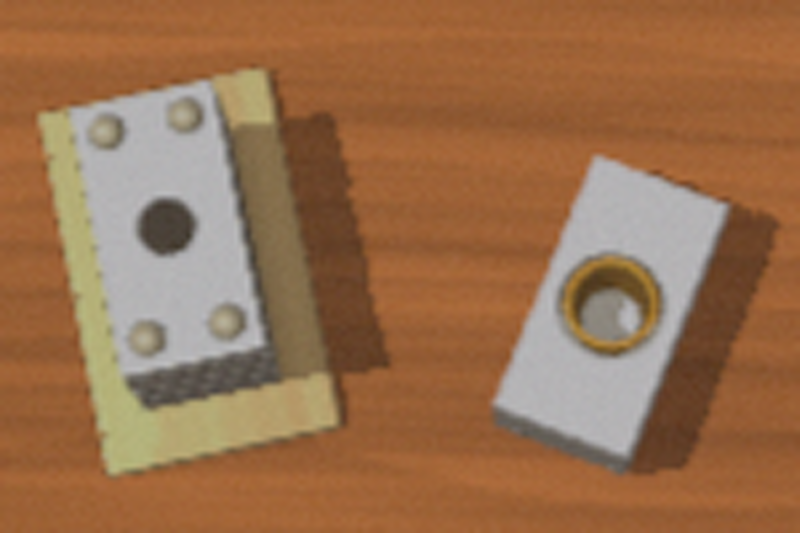

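View pics/c2.png

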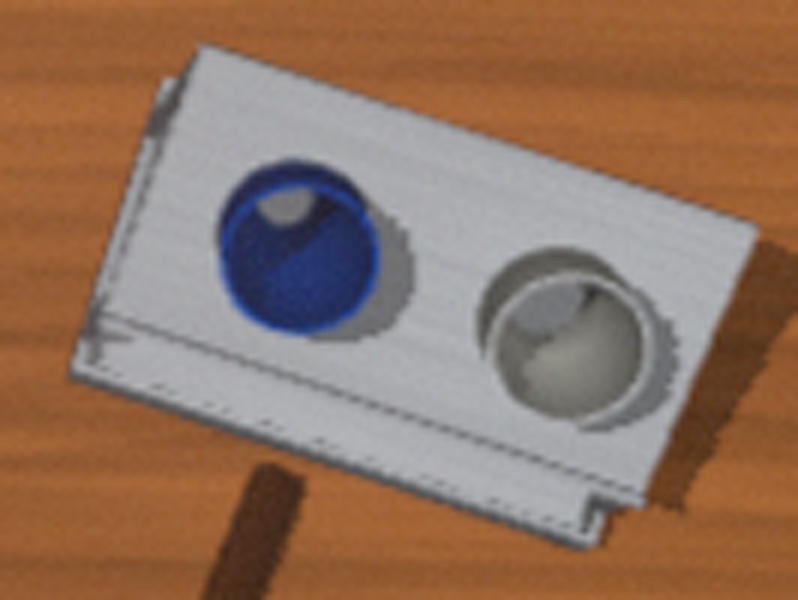

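View pics/c3.png

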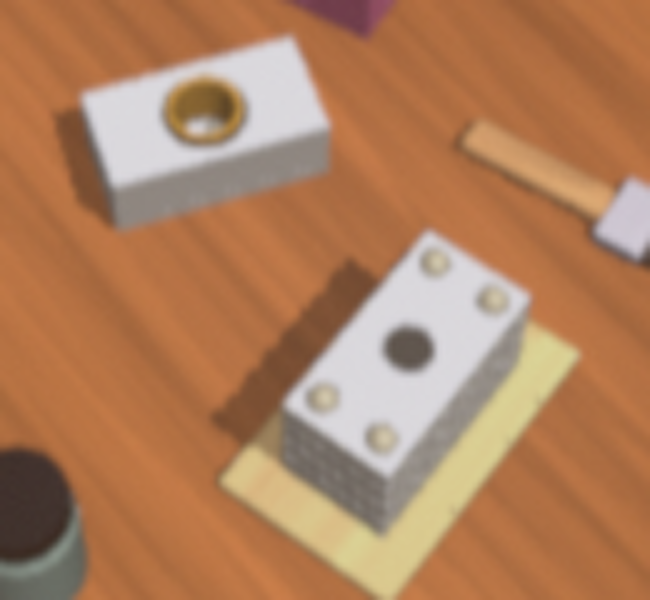

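View pics/c4.png

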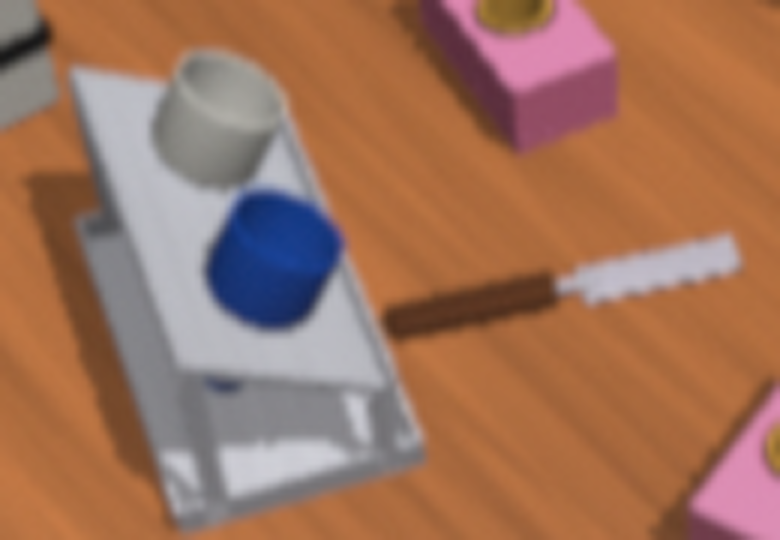

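```bash
cat > h.py <<'E'
import numpy as np
from scipy.optimize import least_squares
cams={n:np.load(f"{n}0.npz") for n in("scene","top")}
def proj(n,X):
    c=cams[n]; p=np.atleast_2d(X)@c["R"].T+c["t"]
    return np.c_[c["fx"]*p[:,0]/p[:,2]+c["cx"], c["fy"]*p[:,1]/p[:,2]+c["cy"]]
def ray(n,uv,z):
    c=cams[n]; d=c["R"].T@np.array([(uv[0]-c["cx"])/c["fx"],(uv[1]-c["cy"])/c["fy"],1]); o=-c["R"].T@c["t"]
    return o+d*(z-o[2])/d[2]
def tri(obs):
    f=lambda X:np.concatenate([proj(n,X)[0]-uv for n,uv in obs]); r=least_squares(f,[.6,0,.1]); return r.x,r.fun
def crop(p,s,o): return (np.atleast_2d(p)+.5)/s-.5+np.array(o)
def fitpose(obs,local,x0):
    # obs: list (cam, idx, uv); pose x,y,yaw ; local pts with absolute z
    def W(q): c,s=np.cos(q[2]),np.sin(q[2]); return np.c_[q[0]+c*local[:,0]-s*local[:,1],q[1]+s*local[:,0]+c*local[:,1],local[:,2]]
    f=lambda q:np.concatenate([(proj(n,W(q)[i])[0]-uv) for n,i,uv in obs])
    r=least_squares(f,x0); return r.x,r.fun.reshape(-1,2)
E
cat > m.py <<'E'
from h import *
np.set_printoptions(precision=4,suppress=True)
c1=lambda p:crop(p,800/150,(215,170)); c2=lambda p:crop(p,6,(400,185)); c3=lambda p:crop(p,5,(270,225)); c4=lambda p:crop(p,6,(210,130))
mt=c1([(597,155),(730,205),(630,458),(493,408)]); ms=c3([(115,185),(82,95),(293,37),(329,127)])
print("mould corners top",[ray("top",p,.045)[:2] for p in mt]); print("scene",[ray("scene",p,.045)[:2] for p in ms])
st=c1([(106,131),(186,115),(228,321),(147,337)]); ss=c3([(323,397),(381,438),(493,300),(435,262)])
print("natch top",[ray("top",p,.085)[:2] for p in st]); print("scene",[ray("scene",p,.085)[:2] for p in ss])
for nm,a,b in(("blue",(300,258),(290,227)),("white",(570,345),(230,88))):
    print(nm,ray("top",c2(a)[0],.126),ray("scene",c4(b)[0],.126),tri([("top",c2(a)[0]),("scene",c4(b)[0])]))
print("gate",tri([("top",c1((610,305))[0]),("scene",c3((204,110))[0])]))
E
python3 m.py
```

```text
mould corners top [array([0.5733, 0.042 ]), array([ 0.5524, -0.0163]), array([0.4398, 0.0244]), array([0.4598, 0.0834])]
scene [array([0.5738, 0.0418]), array([ 0.5542, -0.015 ]), array([0.442 , 0.0258]), array([0.4639, 0.0834])]
natch top [array([0.5663, 0.2496]), array([0.5743, 0.2162]), array([0.4856, 0.1938]), array([0.4778, 0.2271])]
scene [array([0.5791, 0.2183]), array([0.5714, 0.2512]), array([0.4826, 0.2294]), array([0.4906, 0.1962])]
blue [ 0.4931 -0.2237  0.126 ] [ 0.4927 -0.225   0.126 ] (array([ 0.493 , -0.2237,  0.1271]), array([ 0.0753, -0.0747,  0.1324,  0.0388]))
white [ 0.464  -0.3193  0.126 ] [ 0.464  -0.3211  0.126 ] (array([ 0.4641, -0.3192,  0.1272]), array([ 0.1362, -0.1403,  0.2552,  0.0777]))
gate (array([0.5075, 0.0338, 0.0434]), array([ 0.3561, -0.2999,  0.5246,  0.1286]))
```

```bash
cat >> m.py <<'E'
print("-----")
for p,q in zip(st,ss[[1,0,3,2]] if 0 else ss): pass
for i,j in((0,1),(1,0),(2,3),(3,2)): print(tri([("top",st[i]),("scene",ss[j])]))
sc=c1([(68,110),(213,80),(268,345),(125,375)]); scs=c3([(387,472),(285,407),(428,230),(530,297)])
for i in range(4): print("corner",ray("top",sc[i],.08)[:2],ray("scene",scs[i],.08)[:2],tri([("top",sc[i]),("scene",scs[i])]))
for n,A,B in (("mould",mt,ms),):
  for cam in (("top",A),("scene",B)):
    L=np.array([(60,31,.045),(60,-31,.045),(-60,-31,.045),(-60,31,.045)])*[1e-3,1e-3,1]
    print(n,cam[0],fitpose([(cam[0],i,cam[1][i]) for i in range(4)],L,[.5,.03,-.3]))
L=np.array([(46,17,85),(46,-17,85),(-46,-17,85),(-46,17,85)])*1e-3
L2=np.array([(60,31,80),(60,-31,80),(-60,-31,80),(-60,31,80)])*1e-3
print("stack natch top",fitpose([("top",i,st[i]) for i in range(4)],L,[.52,.22,.2]))
print("stack natch scene",fitpose([("scene",i,ss[[1,0,3,2]][i]) for i in range(4)],L,[.52,.22,.2]))
print("stack corn top",fitpose([("top",i,sc[i]) for i in range(4)],L2,[.52,.22,.2]))
print("stack corn scene",fitpose([("scene",i,scs[i]) for i in range(4)],L2,[.52,.22,.2]))
E
python3 m.py | sed -n '/-----/,$p'
```

```text
-----
(array([0.5687, 0.2499, 0.0789]), array([ 0.337 , -0.2542,  0.4235,  0.0906]))
(array([0.5766, 0.2166, 0.0787]), array([ 0.243 , -0.1888,  0.3119,  0.0693]))
(array([0.4875, 0.1941, 0.0785]), array([ 0.2143, -0.1605,  0.2867,  0.0608]))
(array([0.4795, 0.2276, 0.0788]), array([ 0.2008, -0.1461,  0.2633,  0.0537]))
corner [0.5766 0.2671] [0.5786 0.2642] (array([0.5776, 0.2657, 0.0803]), array([ 0.6097, -0.457 ,  0.7557,  0.1603]))
corner [0.5916 0.2063] [0.5947 0.2093] (array([0.5932, 0.2071, 0.0746]), array([-0.061 ,  0.0482, -0.0784, -0.0178]))
corner [0.477  0.1772] [0.4793 0.1783] (array([0.4778, 0.1773, 0.0769]), array([ 0.0989, -0.0745,  0.1342,  0.0287]))
corner [0.4625 0.2361] [0.4654 0.2375] (array([0.4634, 0.2364, 0.0762]), array([ 0.1189, -0.0851,  0.1557,  0.0311]))
mould top (array([ 0.5063,  0.0334, -0.3456]), array([[-0.1066,  0.007 ],
       [-0.0805,  0.0751],
       [-0.0758,  0.1682],
       [ 0.2601, -0.2463]]))
mould scene (array([ 0.5084,  0.034 , -0.3528]), array([[-0.3799,  0.4597],
       [-0.1216, -0.2474],
       [ 0.1137, -0.1629],
       [ 0.395 , -0.1154]]))
stack natch top (array([0.526 , 0.2217, 0.2463]), array([[ 0.0913, -0.0749],
       [-0.0756, -0.2036],
       [-0.0782,  0.023 ],
       [ 0.0626,  0.2478]]))
stack natch scene (array([0.5309, 0.2237, 0.2426]), array([[ 0.0024,  0.0642],
       [-0.1773,  0.1199],
       [ 0.0971, -0.0572],
       [ 0.0834, -0.1481]]))
stack corn top (array([0.5269, 0.2217, 0.2541]), array([[ 0.1705, -0.2733],
       [-0.1751, -0.5058],
       [ 0.2674,  0.14  ],
       [-0.2625,  0.6068]]))
stack corn scene (array([0.5294, 0.2222, 0.2499]), array([[ 0.3724,  1.2268],
       [-0.7737, -0.5994],
       [-0.1335, -0.3606],
       [ 0.5333, -0.4258]]))
```

```bash
cat > plan.py <<'E'
import sys,numpy as np
from cell import get_obs
from scipy.spatial.transform import Rotation as Ro
o=get_obs(); q=o["orientation"]; R=Ro.from_quat([q[1],q[2],q[3],q[0]]).as_matrix()
psi=np.arctan2(R[1,0],R[0,0])
print("t %.2f pos %s psi %.4f tilt %.4f w %.4f F %s M %s"%(o["time"],o["position"].round(4),psi,np.arccos(-R[2,2]),o["width"],o["wrist_force"].round(2),o["moment"].round(3)))
if len(sys.argv)>3:
    T=np.array([float(a) for a in sys.argv[1:4]]); d=(R.T@(T-o["position"]))*100
    print("tool delta cm",d.round(2),"rows",np.linalg.norm(d)/6.25)
    if len(sys.argv)>4:
        p=float(sys.argv[4]); print("roll",round(psi-p,3)); c,s=np.cos(p),np.sin(p)
        Rn=np.array([[c,s,0],[s,-c,0],[0,0,-1]]); print("delta after roll",(Rn.T@(T-o["position"])*100).round(2))
E
python3 -m crank '[[[0,0,0],0.16,1],[[0,0,0],0.16,1],[[0,0,0],0.16,1],[[0,0,0],0.16,1],[[0,0,0],0.144,1]]'; python3 plan.py 0.507 0.0337 0.16 -0.348
```

```text
time: 0.72
position: [0.2849, -0.6116, 0.2497]
orientation: [-0.0, 0.984, -0.176, -0.0]
wrist_force: [-0.6, 0.4, -0.1]
width: 0.0855
t 0.72 pos [ 0.2849 -0.6116  0.2497] psi -0.3531 tilt 0.0010 w 0.0855 F [-0.58  0.36 -0.06] M [ 0.051 -0.062 -0.02 ]
tool delta cm [ -1.46 -68.22   9.02] rows 11.013134433352286
roll -0.005
delta after roll [ -1.12 -68.24   8.97]
```

```bash
python3 -m crank '[[[-0.1,-4.5,0],-0.005,1],[[-0.1,-5.5,0],0,1],[[-0.1,-5.5,0],0,1],[[-0.1,-5.5,0],0,1],[[-0.1,-5.5,0],0,1]]'; python3 -m crank '[[[-0.1,-5.5,0],0,1],[[-0.1,-5.5,0],0,1],[[-0.1,-5.5,0],0,1],[[-0.1,-5.5,1],0,1],[[-0.1,-5.5,2],0,1]]';python3 -m crank '[[[-0.1,-5.5,2],0,1],[[-0.02,-5.5,2],0,1],[[0,-3,1],0,1],[[0,0,0],0,1]]';  python3 plan.py 0.507 0.0337 0.07 -0.348
python3 - <<'E'
from cell import imaging
import cv2
for n,(a,b,c,d) in(("scene",(200,320,250,400)),("top",(170,290,250,410))):
    s=imaging.snapshot(n); cv2.imwrite(f"pics/{n}1.png",cv2.resize(s["img"][a:b,c:d,::-1],None,fx=5,fy=5,interpolation=cv2.INTER_CUBIC))
E
```

```text
time: 1.35
position: [0.3699, -0.3588, 0.2501]
orientation: [-0.0, 0.985, -0.171, -0.0]
wrist_force: [1.2, 0.2, 0.2]
width: 0.0859
time: 1.98
position: [0.4583, -0.0985, 0.2206]
orientation: [-0.0, 0.985, -0.171, 0.001]
wrist_force: [0.3, -0.5, -1.1]
width: 0.0852
time: 2.48
position: [0.5032, 0.0349, 0.1693]
orientation: [-0.0, 0.986, -0.168, -0.001]
wrist_force: [0.1, 0.1, -0.5]
width: 0.0855
t 2.48 pos [0.5032 0.0349 0.1693] psi -0.3383 tilt 0.0020 w 0.0855 F [ 0.06  0.11 -0.5 ] M [-0.016 -0.026 -0.012]
tool delta cm [ 0.42 -0.01  9.93] rows 1.5895409176994957
roll 0.01
delta after roll [ 0.4  -0.02  9.93]
```

```bash
python3 -m crank '[[[0.4,0,2],0.01,1],[[0,0,4],0,1],[[0,0,3.5],0,1],[[0,0,0],0,1]]'; python3 plan.py 0.507 0.0337 0.026 -0.348
python3 - <<'E'
from cell import imaging
import cv2
for n,(a,b,c,d) in(("scene",(200,320,250,400)),("top",(170,290,250,410))):
    s=imaging.snapshot(n); cv2.imwrite(f"pics/{n}1.png",cv2.resize(s["img"][a:b,c:d,::-1],None,fx=5,fy=5,interpolation=cv2.INTER_CUBIC))
E
```

```text
time: 3.08
position: [0.5052, 0.0288, 0.0738]
orientation: [0.001, 0.984, -0.177, -0.002]
wrist_force: [-0.4, 0.5, 0.7]
width: 0.0855
t 3.08 pos [0.5052 0.0288 0.0738] psi -0.3554 tilt 0.0050 w 0.0855 F [-0.44  0.46  0.74] M [ 0.022  0.02  -0.015]
tool delta cm [ 0.01 -0.53  4.78] rows 0.7693160483795819
roll -0.007
delta after roll [-0.   -0.52  4.78]
```

View pics/scene1.png

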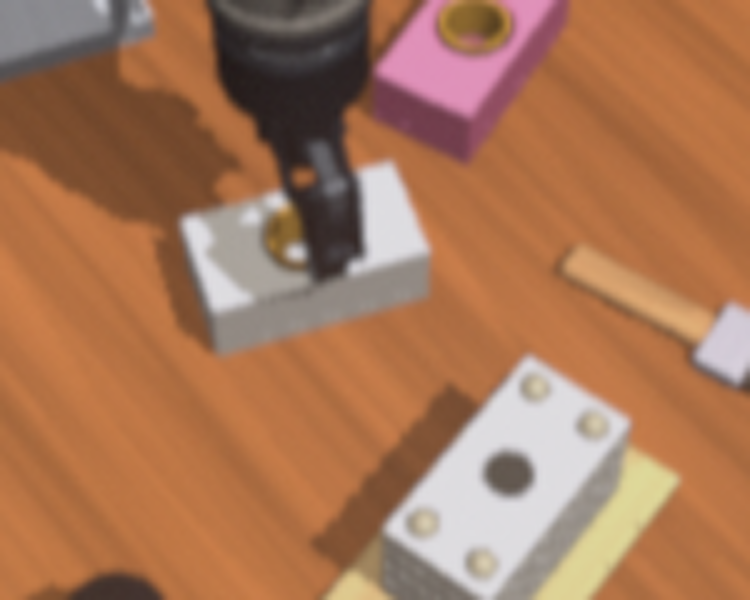

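View pics/top1.png

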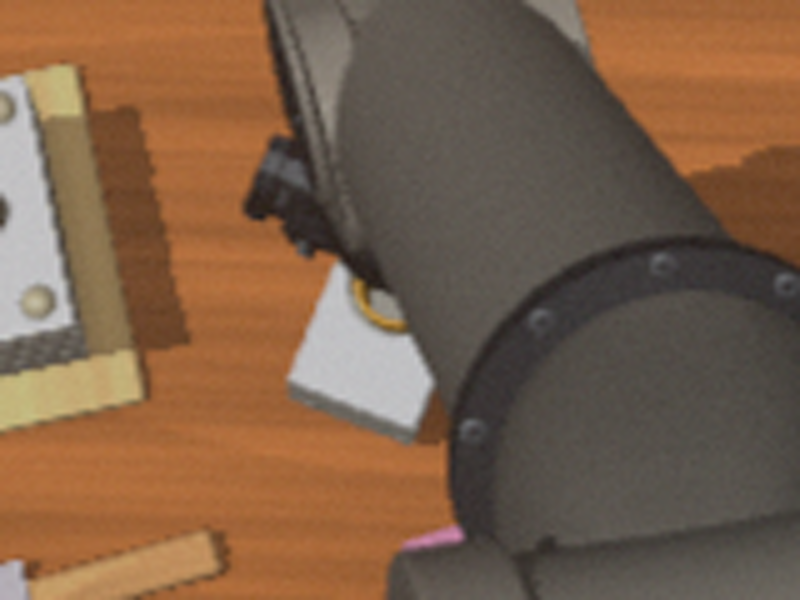

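```bash
python3 -m crank '[[[0,0,0],0,1]]'>/dev/null; python3 plan.py;python3 -m crank '[[[0,0,0],0,1]]'>/dev/null; python3 plan.py 0.507 0.0337 0.026 -0.348
```

```text
t 3.30 pos [0.5084 0.0304 0.077 ] psi -0.3541 tilt 0.0029 w 0.0856 F [0.83 0.7  0.39] M [ 0.019  0.021 -0.027]
t 3.42 pos [0.5081 0.0307 0.0766] psi -0.3535 tilt 0.0023 w 0.0854 F [ 0.13 -0.1   0.28] M [ 0.005  0.018 -0.046]
tool delta cm [-0.21 -0.24  5.06] rows 0.810765450198836
roll -0.005
delta after roll [-0.2  -0.24  5.06]
```

```bash
python3 -m crank '[[[-0.15,-0.24,1.5],-0.005,1],[[0,0,2],0,1],[[0,0,1.3],0,1],[[0,0,0],0,1],[[0,0,0],0,1]]'>/dev/null; python3 plan.py 0.507 0.0337 0.026 -0.348
```

```text
t 4.05 pos [0.5069 0.0337 0.0275] psi -0.3481 tilt 0.0003 w 0.0851 F [ 0.27  1.26 -0.48] M [ 0.01  -0.026  0.002]
tool delta cm [ 0.01 -0.01  0.15] rows 0.023717519417071765
roll -0.0
delta after roll [ 0.01 -0.01  0.15]
```

```bash
python3 -m crank '[[[0,0,0.1],0,0.6],[[0,0,0],0,0.5],[[0,0,0],0,0.5],[[0,0,0],0,0.5]]' 50; python3 plan.py
python3 - <<'E'
from cell import imaging
import cv2
for n,(a,b,c,d) in(("scene",(200,320,250,400)),):
    s=imaging.snapshot(n); cv2.imwrite(f"pics/{n}2.png",cv2.resize(s["img"][a:b,c:d,::-1],None,fx=5,fy=5,interpolation=cv2.INTER_CUBIC))
E
```

```text
time: 4.55
position: [0.507, 0.0335, 0.0269]
orientation: [-0.0, 0.985, -0.173, 0.0]
wrist_force: [-1.2, 0.4, 6.0]
width: 0.0612
t 4.55 pos [0.507  0.0335 0.0269] psi -0.3483 tilt 0.0010 w 0.0612 F [-1.22  0.43  5.98] M [-0.078  0.229 -0.008]
```

View pics/scene2.png

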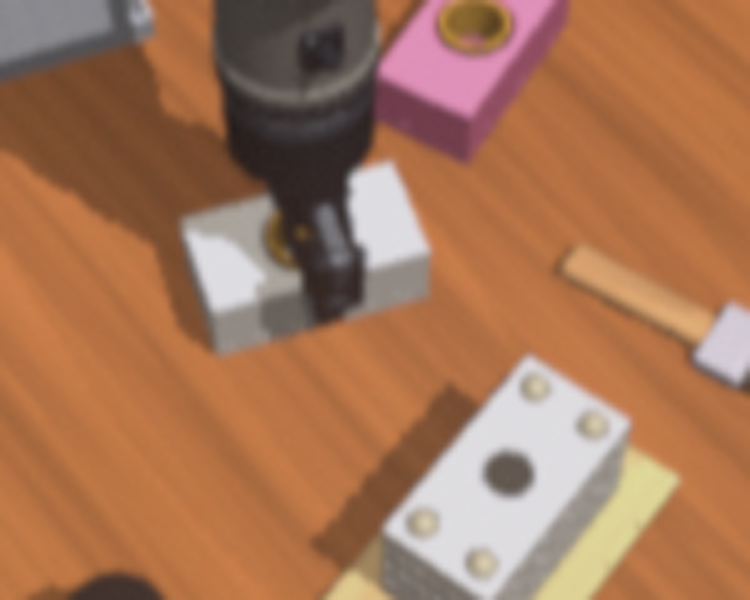

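```bash
python3 -m crank '[[[0,0,-1.5],0,0.5],[[0,0,-3],0,0.5],[[0,0,-4],0,0.5],[[0,0,-3],0,0.5],[[0,0,0],0,0.5]]'; python3 plan.py 0.5275 0.2221 0.140 0.246
```

```text
time: 5.22
position: [0.508, 0.0337, 0.1437]
orientation: [-0.001, 0.985, -0.173, 0.002]
wrist_force: [-0.2, -1.0, -2.8]
width: 0.0615
t 5.22 pos [0.508  0.0337 0.1437] psi -0.3485 tilt 0.0049 w 0.0615 F [-0.23 -1.05 -2.82] M [ 0.016  0.019 -0.044]
tool delta cm [ -4.6  -18.37   0.39] rows 3.031387614947952
roll -0.594
delta after roll [  6.48 -17.8    0.37]
```

```bash
python3 -m crank '[[[0,0,0],-0.1,0.5],[[0,0,0],-0.15,0.5],[[0,0,0],-0.15,0.5],[[0,0,0],-0.15,0.5],[[0,0,0],-0.044,0.5]]'>/dev/null; python3 -m crank '[[[1.1,-3,0],0,0.5],[[1.8,-4.9,0],0,0.5],[[1.8,-4.9,0],0,0.5],[[1.8,-4.9,0],0,0.5],[[0,0,0],0,0.5]]' >/dev/null;python3 -m crank '[[[0,0,0],0,0.5]]'; python3 plan.py 0.5275 0.2221 0.140 0.246
cat > snap.py <<'E'
import sys,cv2
from cell import imaging
i=sys.argv[1]
for a in sys.argv[2:]:
    n,x,y,w,k=a.split(","); x,y,w,k=int(x),int(y),int(w),float(k)
    s=imaging.snapshot(n)["img"][:,:,::-1]; cv2.imwrite(f"pics/{n}_{i}.png",cv2.resize(s[y:y+w*3//4,x:x+w],None,fx=k,fy=k,interpolation=cv2.INTER_CUBIC))
E
python3 snap.py 3 scene,250,200,160,5 top,190,150,160,5
```

```text
time: 6.6
position: [0.5256, 0.2202, 0.1397]
orientation: [0.001, 0.992, 0.123, -0.001]
wrist_force: [0.5, -0.6, -3.2]
width: 0.0611
t 6.60 pos [0.5256 0.2202 0.1397] psi 0.2463 tilt 0.0032 w 0.0611 F [ 0.54 -0.63 -3.19] M [-0.123 -0.019 -0.015]
tool delta cm [ 0.24 -0.14 -0.03] rows 0.04401443371924065
roll 0.0
delta after roll [ 0.24 -0.14 -0.03]
```

View pics/scene_3.png

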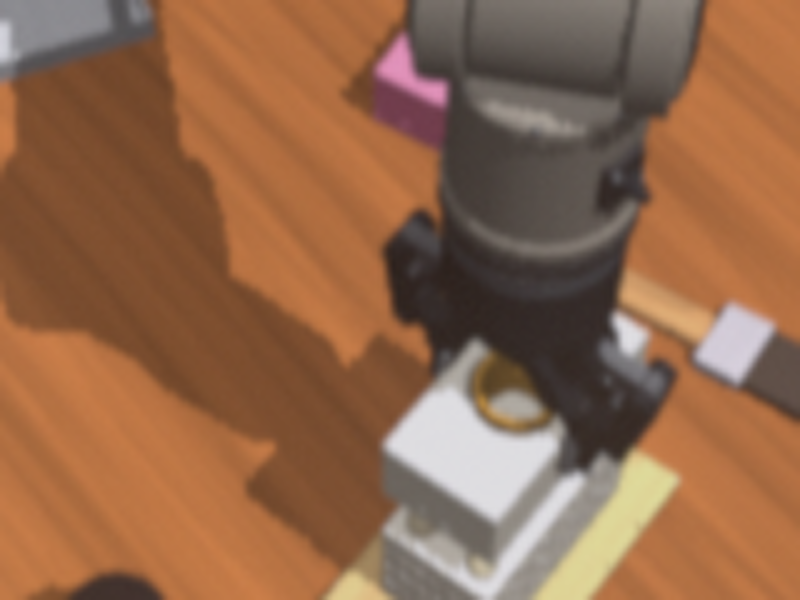

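View pics/top_3.png

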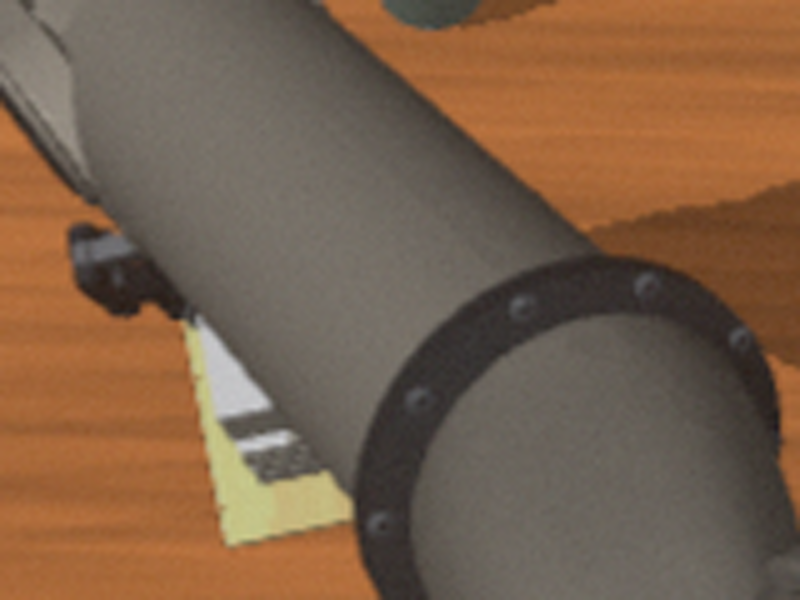

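```bash
python3 -m crank '[[[0.24,-0.14,0.7],0,0.5],[[0,0,1],0,0.5],[[0,0,0.3],0,0.5],[[0,0,0],0,0.5],[[0,0,0],0,0.5]]'>/dev/null; python3 plan.py 0.5275 0.2221 0.107 0.246;python3 snap.py 4 scene,300,240,120,6.66
```

```text
t 7.33 pos [0.5288 0.2231 0.1215] psi 0.2458 tilt 0.0004 w 0.0610 F [ 0.3  -0.21 -2.89] M [-0.05  -0.059 -0.017]
tool delta cm [-0.15  0.06  1.45] rows 0.23313967928917204
roll -0.0
delta after roll [-0.15  0.06  1.45]
```

View pics/scene_4.png

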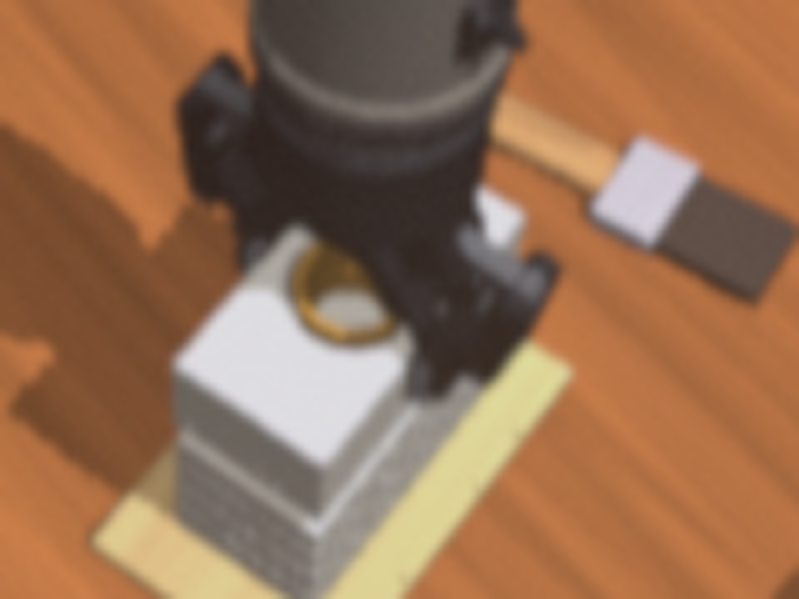

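```bash
cat > a.py <<'E'
from h import *
np.set_printoptions(precision=4,suppress=True)
mm=crop([(322,468),(175,365),(525,215)],6.66,(300,240)); scs=crop([(387,472),(285,407),(530,297)],5,(270,225))
Lm=np.array([(60,31,139.6),(60,-31,139.6),(-60,31,139.6)])*1e-3; Ls=Lm*[1,1,0]+[0,0,.08]
# determine which corners by nearest
for nm,L,p in(("m",Lm,mm),("s",Ls,scs)):
    print(nm,[ray("scene",q,L[0,2])[:2] for q in p])
    print(fitpose([("scene",i,p[i]) for i in range(3)],L,[.527,.222,.246]))
E
python3 a.py
```

```text
m [array([0.5823, 0.2682]), array([0.5965, 0.2087]), array([0.4654, 0.2388])]
(array([0.5312, 0.2236, 0.2467]), array([[ 0.2434, -0.0717],
       [-0.2998, -0.0189],
       [ 0.0522,  0.0872]]))
s [array([0.5786, 0.2642]), array([0.5947, 0.2093]), array([0.4654, 0.2375])]
(array([0.5293, 0.2219, 0.2536]), array([[ 0.4003,  1.1208],
       [-0.8016, -0.6305],
       [ 0.4025, -0.6179]]))
```

```bash
python3 -m crank '[[[-0.1,0.03,0.3],0,0.5],[[0,0,0.4],0,0.5],[[0,0,0],0,0.5]]'>/dev/null; python3 plan.py 0.5275 0.2221 0.107 0.246;python3 -m crank '[[[0,0,0.2],0,0.5],[[0,0,0.1],0,0.5],[[0,0,0],0,0.5]]'>/dev/null; python3 plan.py 0.5278 0.2224 0.107 0.246
```

```text
t 7.75 pos [0.5274 0.2223 0.1139] psi 0.2458 tilt 0.0008 w 0.0613 F [-1.16 -0.34 -2.73] M [-0.025 -0.008  0.027]
tool delta cm [0.01 0.02 0.69] rows 0.10968344036211952
roll -0.0
delta after roll [0.   0.02 0.69]
t 8.12 pos [0.5277 0.2224 0.1112] psi 0.2458 tilt 0.0002 w 0.0617 F [-0.43 -0.09 -2.57] M [-0.036 -0.02   0.028]
tool delta cm [0.01 0.   0.42] rows 0.06719291646967053
roll -0.0
delta after roll [0.01 0.   0.42]
```

```bash
python3 -m crank '[[[0,0,0.2],0,0.5],[[0,0,0],0,0.5]]'>/dev/null; python3 plan.py ;python3 -m crank '[[[0,0,0.15],0,0.5],[[0,0,0],0,0.5]]'>/dev/null; python3 plan.py 0.5278 0.2224 0.107 0.246
```

```text
t 8.38 pos [0.5276 0.2224 0.1092] psi 0.2458 tilt 0.0003 w 0.0612 F [ 0.03 -0.55 -3.09] M [-0.002  0.048  0.024]
t 8.62 pos [0.5276 0.2224 0.1077] psi 0.2458 tilt 0.0002 w 0.0614 F [ 0.58  0.65 -3.26] M [ 0.004 -0.044  0.033]
tool delta cm [0.02 0.   0.07] rows 0.011002933549854018
roll -0.0
delta after roll [0.02 0.   0.07]
```

```bash
python3 -m crank '[[[0,0,0.1],0,0.5],[[0,0,0],0,0.5]]'>/dev/null; python3 plan.py ;python3 -m crank '[[[0,0,0.07],0,0.5],[[0,0,0],0,0.5]]'>/dev/null; python3 plan.py 0.5278 0.2224 0.107 0.246
```

```text
t 8.88 pos [0.5278 0.2225 0.107 ] psi 0.2458 tilt 0.0003 w 0.0613 F [-1.76  0.06 -1.68] M [-0.008  0.081  0.047]
t 9.12 pos [0.5278 0.2225 0.1069] psi 0.2457 tilt 0.0005 w 0.0615 F [-2.67 -2.04  5.82] M [-0.198  0.625 -0.009]
tool delta cm [-0.    0.01 -0.01] rows 0.001749973211102024
roll -0.0
delta after roll [-0.    0.01 -0.01]
```

Down at the expected height of 0.107, with contact felt. Releasing and rising.

```bash
python3 -m crank '[[[0,0,0],0,0.75],[[0,0,0],0,1],[[0,0,0],0,1],[[0,0,-1],0,1],[[0,0,-3],0,1]]' >/dev/null; python3 -m crank '[[[0,0,-5],0,1],[[0,0,-4],0,1],[[0,4,0],0,1],[[0,6,0],0,1],[[0,6,0],0,1]]'; python3 -m crank '[[[0,6,0],0.1,1],[[0,6,0],0.1,1],[[0,6,0],0.15,1],[[0,0,0],0.15,1],[[0,0,0],0.04,1]]';python3 snap.py 5 scene,300,240,120,6.66 top,200,160,120,6.66;python3 plan.py 0.5 -0.22 0.2 -0.294
```

```text
time: 10.38
position: [0.5671, 0.066, 0.2372]
orientation: [-0.0, 0.992, 0.123, 0.001]
wrist_force: [0.8, 0.3, -0.1]
width: 0.0855
time: 11.0
position: [0.5927, -0.1105, 0.2366]
orientation: [-0.0, 0.989, -0.147, 0.0]
wrist_force: [-0.1, 0.6, 0.2]
width: 0.0852
t 11.10 pos [ 0.5929 -0.1089  0.2365] psi -0.2908 tilt 0.0007 w 0.0854 F [ 0.08  0.61 -0.63] M [ 0.013 -0.035  0.02 ]
tool delta cm [-5.71 13.31  3.64] rows 2.3891213092351977
roll 0.003
delta after roll [-5.67 13.32  3.65]
```

View pics/scene_5.png

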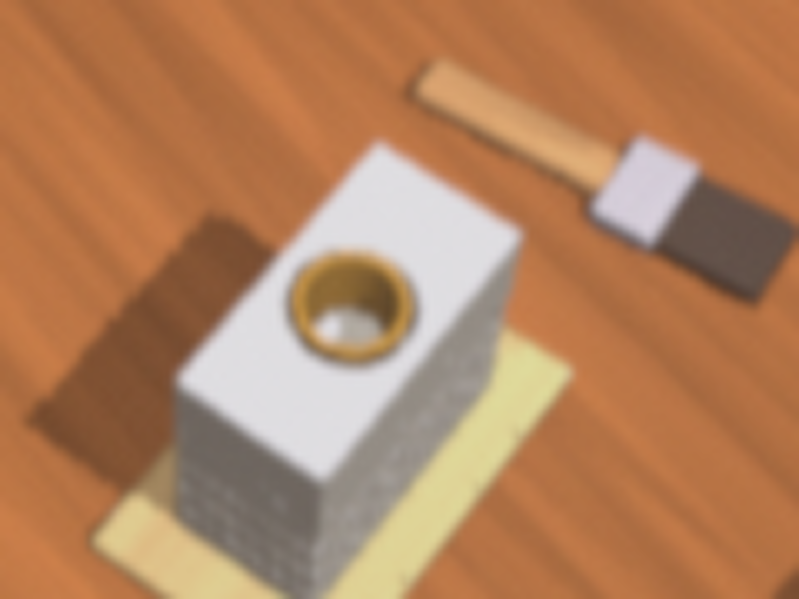

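View pics/top_5.png

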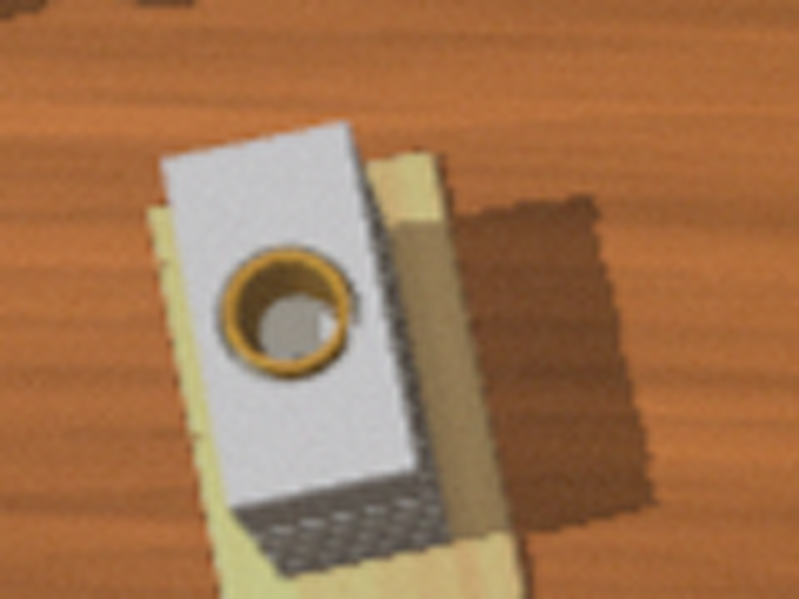

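Mould seated: flush edges all round, with no gap. Now the blue funnel, which I confirmed in the crop at top (449,226). Its rim centre is about (0.493, -0.224, 0.127).

```bash
python3 -m crank '[[[-1.5,3.5,0.5],0.003,1],[[-2.2,5.5,1],0,1],[[-2.0,5.0,1],0,1],[[0,0,0],0,1],[[0,0,0],0,1]]' >/dev/null; python3 plan.py 0.4997 -0.2258 0.1143 -0.294;python3 snap.py 6 scene,210,100,120,6.66 top,390,160,120,6.66
```

```text
t 11.72 pos [ 0.4981 -0.2262  0.2115] psi -0.2941 tilt 0.0012 w 0.0853 F [ 0.52  0.64 -0.27] M [ 0.054  0.003 -0.053]
tool delta cm [ 0.13 -0.08  9.72] rows 1.5555831093409032
roll -0.0
delta after roll [ 0.14 -0.09  9.72]
```

View pics/scene_6.png

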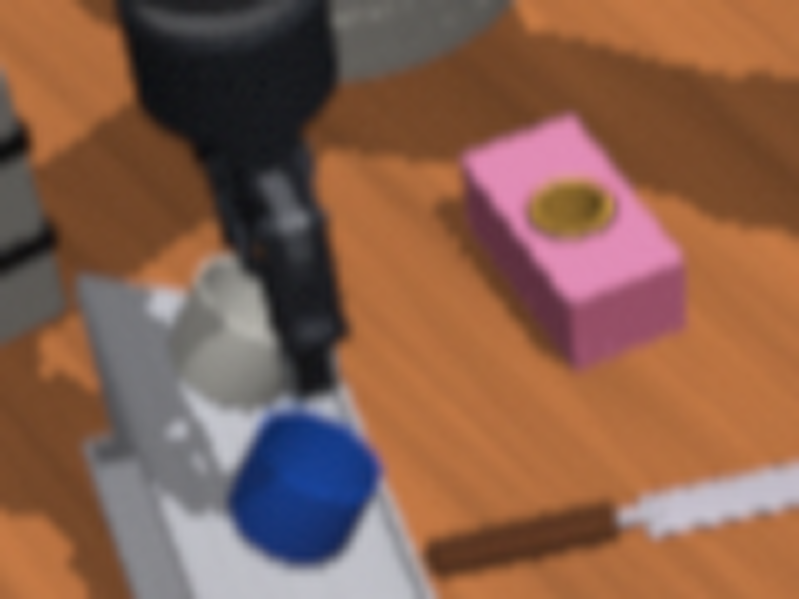

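```bash
python3 -m crank '[[[0.14,-0.08,2],0,1],[[0,0,3.5],0,1],[[0,0,1.5],0,1],[[0,0,0],0,1],[[0,0,0],0,1]]' >/dev/null; python3 plan.py 0.4997 -0.2258 0.1143 -0.294;python3 snap.py 7 scene,210,100,120,6.66 top,390,160,120,6.66
```

```text
t 12.45 pos [ 0.4998 -0.2271  0.1422] psi -0.2966 tilt 0.0017 w 0.0853 F [0.35 0.04 0.22] M [0.008 0.014 0.002]
tool delta cm [-0.06 -0.12  2.79] rows 0.4461285881805296
roll -0.003
delta after roll [-0.05 -0.12  2.79]
```

View pics/scene_7.png

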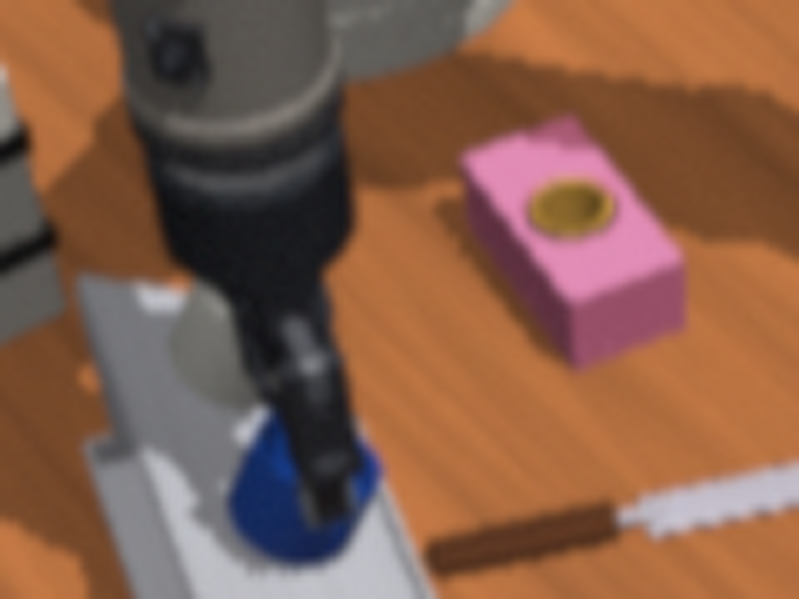

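View pics/top_7.png

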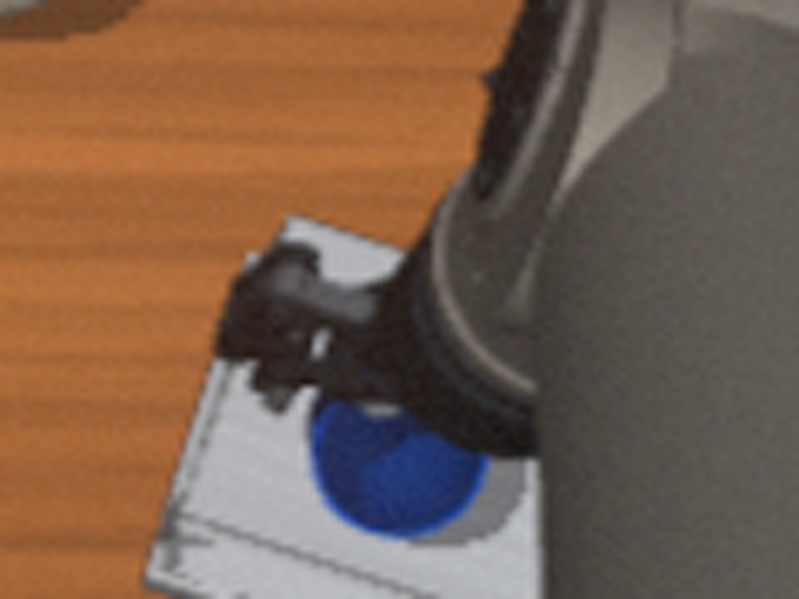

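Alignment looks right, so I'll go down.

```bash
python3 -m crank '[[[-0.05,-0.12,1],-0.003,1],[[0,0,1.4],0,1],[[0,0,0.35],0,1],[[0,0,0],0,1],[[0,0,0],0,1]]' >/dev/null; python3 plan.py 0.4997 -0.2258 0.1143 -0.294
```

```text
t 13.18 pos [ 0.4989 -0.2259  0.1137] psi -0.2943 tilt 0.0003 w 0.0857 F [ 0.39  0.39 -0.04] M [ 0.041 -0.032 -0.02 ]
tool delta cm [ 0.07 -0.03 -0.06] rows 0.015397603329291193
roll -0.0
delta after roll [ 0.07 -0.03 -0.06]
```

```bash
python3 -m crank '[[[0.05,0,0],0,0.75],[[0,0,0],0,0.6],[[0,0,0],0,0.5],[[0,0,0],0,0.5]]' 25; python3 plan.py;python3 snap.py 8 scene,210,100,120,6.66 top,390,160,120,6.66
```

```text
time: 13.68
position: [0.4995, -0.2261, 0.1138]
orientation: [0.0, 0.989, -0.147, 0.0]
wrist_force: [-0.1, 0.4, 2.3]
width: 0.0551
t 13.68 pos [ 0.4995 -0.2261  0.1138] psi -0.2942 tilt 0.0006 w 0.0551 F [-0.14  0.42  2.26] M [ 0.027 -0.006  0.005]
```

View pics/scene_8.png

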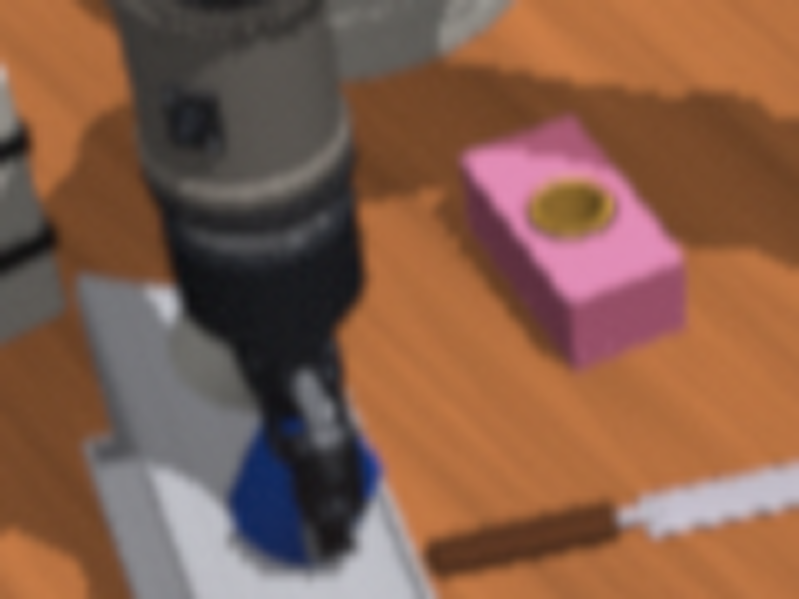

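View pics/top_8.png

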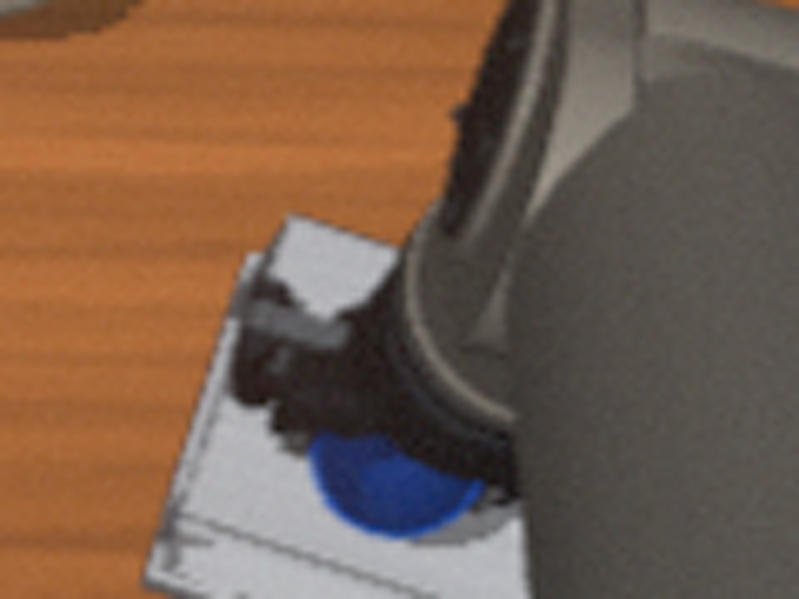

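```bash
python3 -m crank '[[[-0.3,0,-0.52],0,0.5],[[-0.5,0,-0.87],0,0.5],[[-0.6,0,-1.04],0,0.5],[[-0.6,0,-1.04],0,0.5],[[0,0,0],0,0.5]]'; python3 plan.py;python3 snap.py 9 scene,210,80,120,6.66
```

```text
time: 14.4
position: [0.4802, -0.2203, 0.1495]
orientation: [0.0, 0.989, -0.147, 0.001]
wrist_force: [-1.0, 0.3, -1.5]
width: 0.0552
t 14.40 pos [ 0.4802 -0.2203  0.1495] psi -0.2944 tilt 0.0019 w 0.0552 F [-0.99  0.31 -1.46] M [-0.03 -0.   -0.03]
```

View pics/scene_9.png

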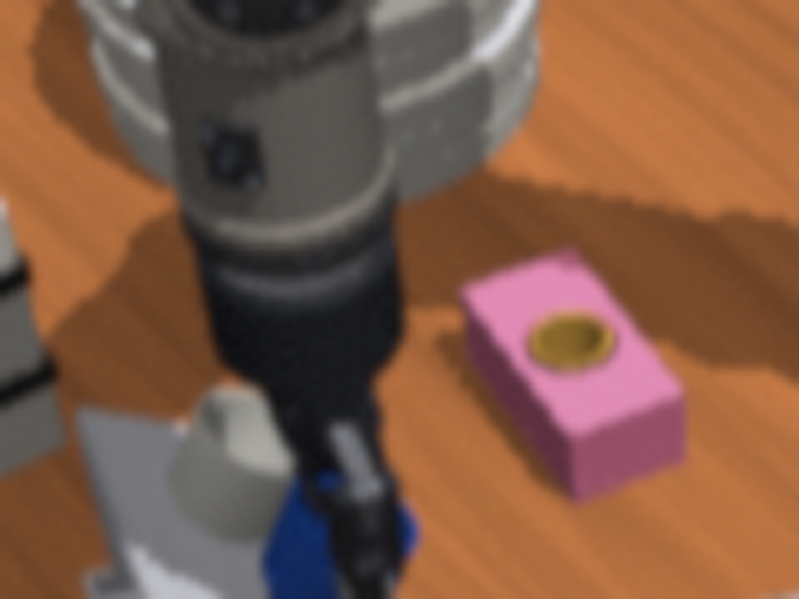

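```bash
python3 -m crank '[[[0.6,0,0],0,0.5],[[0.8,0,0],0,0.5],[[0.6,0,0],0,0.5],[[0,0,0],0,0.5]]'; python3 plan.py;python3 snap.py 10 scene,210,100,120,6.66
```

```text
time: 14.95
position: [0.498, -0.2256, 0.1469]
orientation: [-0.0, 0.989, -0.147, -0.002]
wrist_force: [-3.9, 1.4, -4.1]
width: 0.0552
t 14.95 pos [ 0.498  -0.2256  0.1469] psi -0.2942 tilt 0.0043 w 0.0552 F [-3.86  1.38 -4.1 ] M [0.227 0.975 0.012]
```

View pics/scene_10.png

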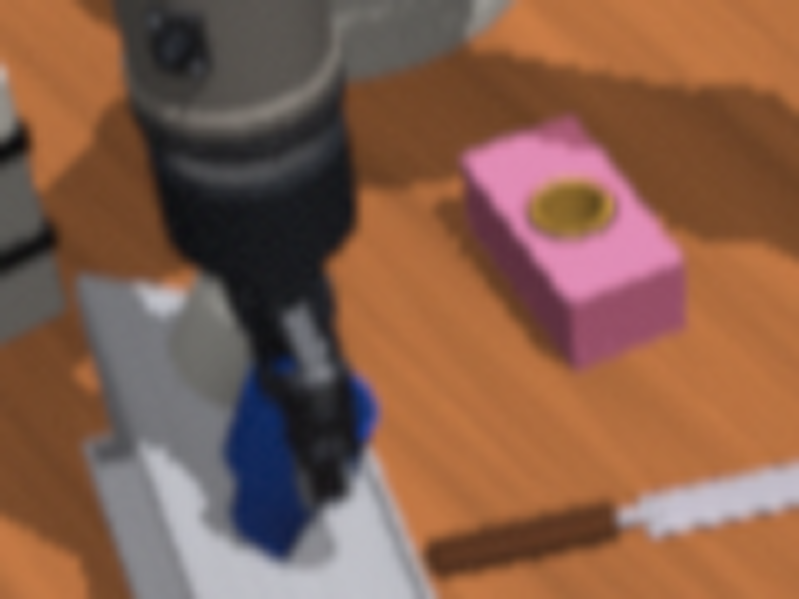

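```bash
python3 -m crank '[[[0.5,0,0],0,0.5],[[0.5,0,0],0,0.5],[[0.5,0,0],0,0.5],[[0,0,0],0,0.5]]'; python3 plan.py;python3 snap.py 11 scene,210,100,120,6.66
```

```text
time: 15.5
position: [0.5128, -0.2302, 0.1478]
orientation: [-0.0, 0.989, -0.147, -0.001]
wrist_force: [-3.8, 2.0, -1.5]
width: 0.0553
t 15.50 pos [ 0.5128 -0.2302  0.1478] psi -0.2943 tilt 0.0022 w 0.0553 F [-3.79  2.05 -1.47] M [ 3.280e-01  1.144e+00 -1.000e-03]
```

View pics/scene_11.png

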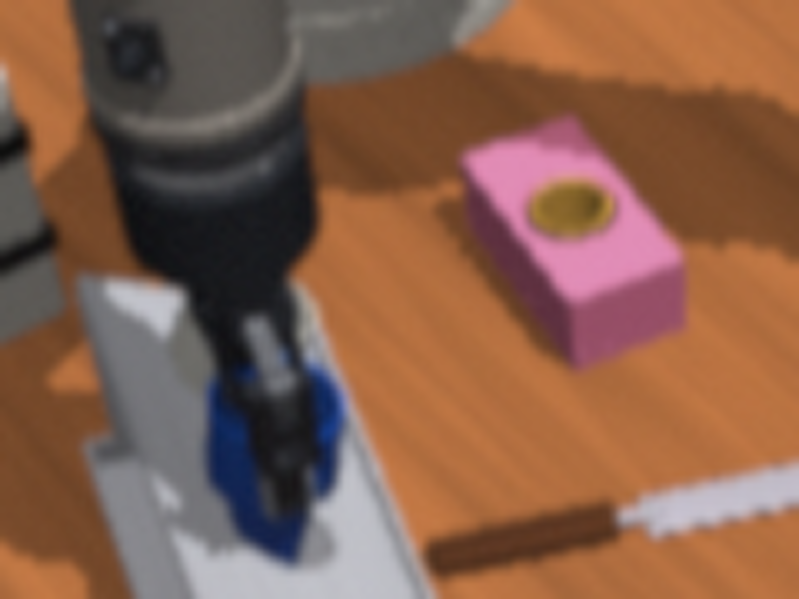

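```bash
python3 -m crank '[[[0.3,0,0],0,0.5],[[0,0,0],0,0.5]]'>/dev/null; python3 plan.py
cat > ov.py <<'E'
import sys,cv2,numpy as np
from cell import imaging,get_obs
from h import proj
tag,x0,y0,w,k,dx,up=sys.argv[1],*[float(v) for v in sys.argv[2:8]]
# dx: tilt angle deg about tool y ; up: TCP above cup middle along axis (m)
tilt=np.radians(dx); o=get_obs(); P=o["position"]; q=o["orientation"]; psi=2*np.arctan2(q[2],q[1])
xh=np.array([np.cos(psi),np.sin(psi),0]); yh=np.array([-np.sin(psi),np.cos(psi),0]); z=np.array([0,0,1.])
a=np.cos(tilt)*z-np.sin(tilt)*xh; u=np.cos(tilt)*xh+np.sin(tilt)*z
tip=P-a*(.077+up)
im=imaging.snapshot("scene")["img"][:,:,::-1].copy()
x0,y0,w=int(x0),int(y0),int(w); c=cv2.resize(im[y0:y0+w*3//4,x0:x0+w],None,fx=k,fy=k,interpolation=cv2.INTER_CUBIC)
cv2.imwrite(f"pics/{tag}_raw.png",c)
th=np.linspace(0,2*np.pi,60)
for h,r in((0,.0125),(.046,.019),(.058,.028),(.096,.028)):
    X=np.array([tip+a*h+r*(np.cos(t)*u+np.sin(t)*yh) for t in th]); p=(proj("scene",X)-[x0,y0]+.5)*k-.5
    cv2.polylines(c,[p.round().astype(np.int32)],True,(0,255,0),1)
cv2.imwrite(f"pics/{tag}_ov.png",c)
E
python3 ov.py 12 210 100 120 6.66 0 0.005
```

```text
t 15.80 pos [ 0.5156 -0.2311  0.1481] psi -0.2944 tilt 0.0019 w 0.0552 F [-5.28  1.4   0.17] M [ 0.37   1.409 -0.013]
```

View pics/12_ov.png

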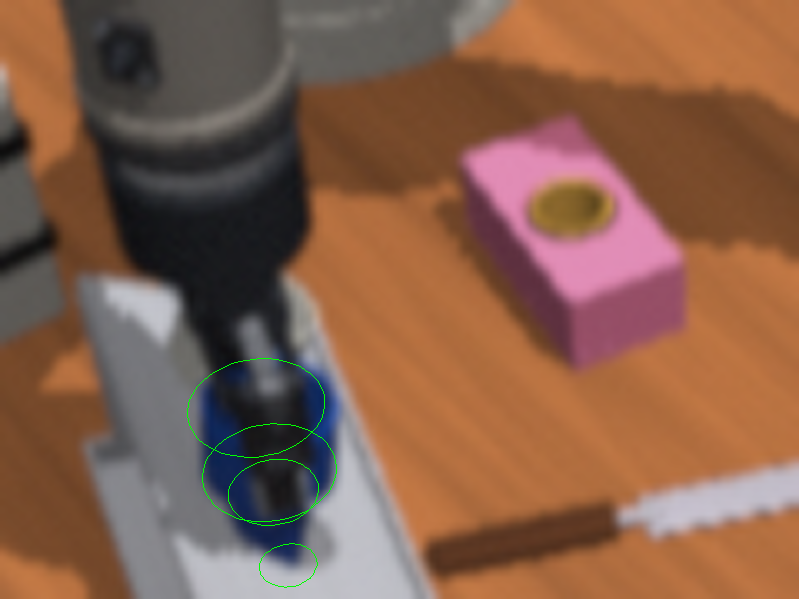

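```bash
python3 -m crank '[[[0.35,0,0],0,0.5],[[0,0,0],0,0.5],[[-0.2,0,0],0,0.5],[[0,0,-1.5],0,0.5],[[0,0,-3],0,0.5]]'; python3 -m crank '[[[0,0,-4],0,0.5],[[0,0,-1.5],0,0.5],[[0,0,0],0,0.5],[[0,0,0],0,0.5]]';python3 plan.py
python3 ov.py 13 190 60 160 5 0 0.005
```

```text
time: 16.48
position: [0.5187, -0.2317, 0.1944]
orientation: [0.0, 0.989, -0.146, 0.001]
wrist_force: [0.9, 0.7, -0.0]
width: 0.0553
time: 16.98
position: [0.5173, -0.2314, 0.2472]
orientation: [-0.0, 0.989, -0.147, -0.001]
wrist_force: [-0.9, 0.0, -1.2]
width: 0.0552
t 16.98 pos [ 0.5173 -0.2314  0.2472] psi -0.2941 tilt 0.0015 w 0.0552 F [-0.89  0.02 -1.21] M [-0.009  0.013  0.071]
```

View pics/13_ov.png

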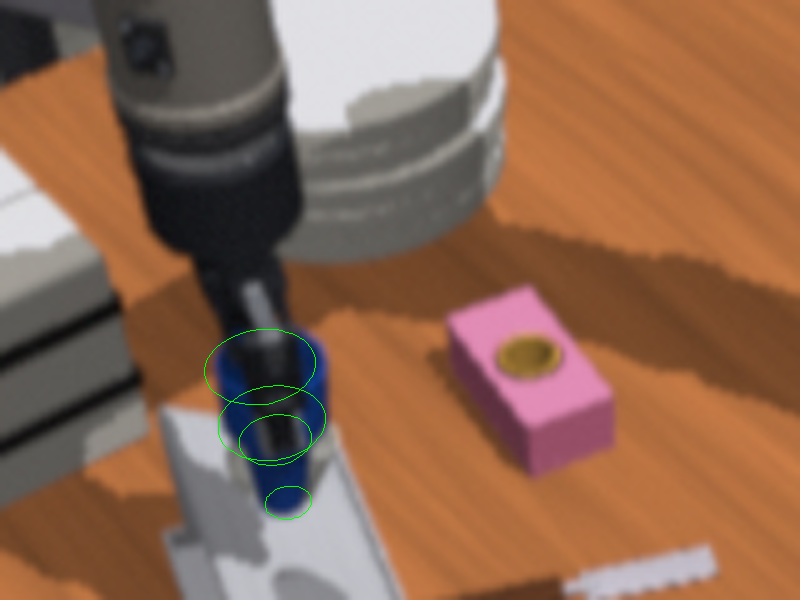

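View pics/13_raw.png

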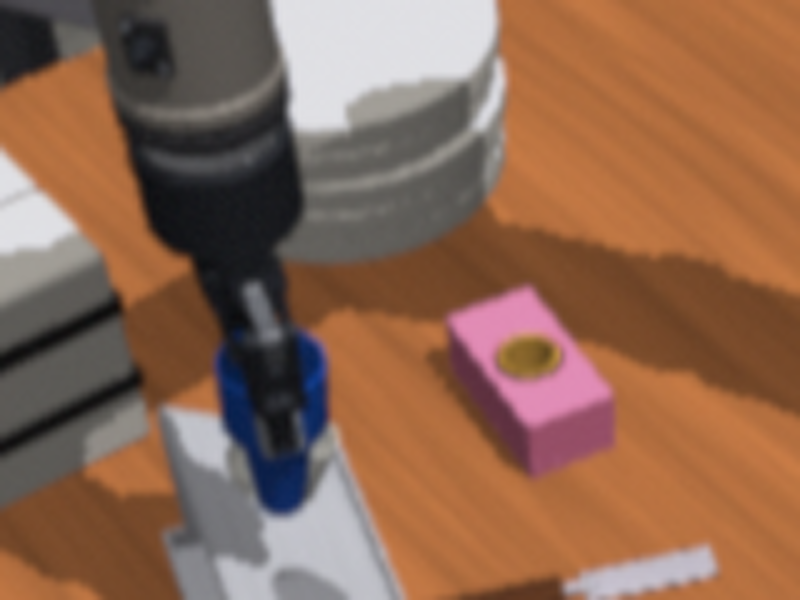

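```bash
python3 ov.py 14 190 60 160 5 7 0.005
```

```text
(no output)
```

View pics/14_ov.png

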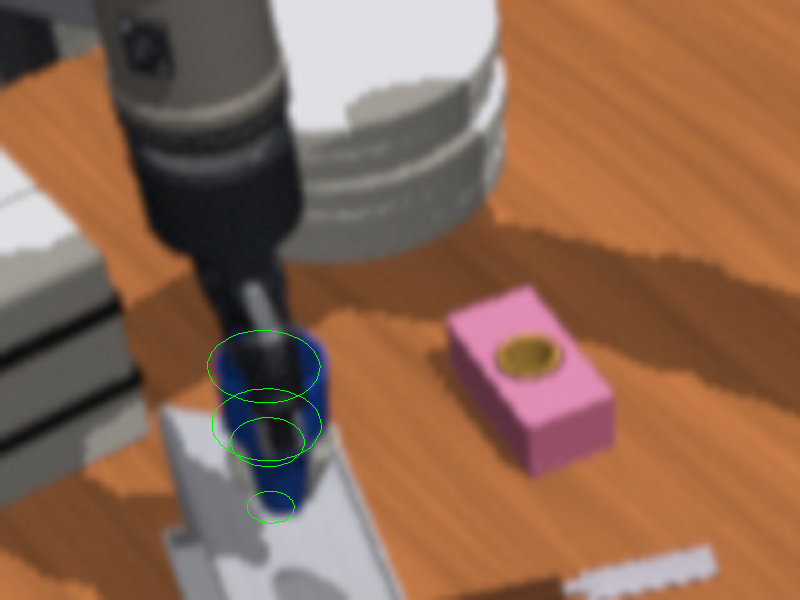

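```bash
python3 -m crank '[[[-0.7,0,0],0,0.5],[[-0.5,0,1.5],0,0.5],[[0,0,3],0,0.5],[[0,0,3.5],0,0.5],[[0,0,1.8],0,0.5]]'>/dev/null; python3 -m crank '[[[0,0,0],0,0.5],[[0,0,0],0,0.5]]';python3 plan.py 0.5131 -0.2298 0.148
```

```text
time: 17.95
position: [0.5065, -0.2282, 0.1509]
orientation: [0.0, 0.989, -0.147, 0.0]
wrist_force: [-0.3, 0.2, -0.3]
width: 0.0552
t 17.95 pos [ 0.5065 -0.2282  0.1509] psi -0.2943 tilt 0.0001 w 0.0552 F [-0.3   0.18 -0.3 ] M [-0.019  0.021 -0.011]
tool delta cm [ 0.68 -0.04  0.29] rows 0.11877701599672913
```

```bash
python3 -m crank '[[[0.6,0,0.3],0,0.5],[[0.6,0,0],0,0.5],[[0.3,0,0],0,0.5],[[0,0,0],0,0.5]]'>/dev/null;python3 plan.py 0.5131 -0.2298 0.148;  python3 -m crank '[[[0.4,0,0],0,0.5],[[0,0,0],0,0.5]]'>/dev/null;python3 plan.py 0.5131 -0.2298 0.148
```

```text
t 18.45 pos [ 0.5188 -0.232   0.1467] psi -0.2944 tilt 0.0053 w 0.0550 F [-5.4   1.34  1.26] M [ 0.445  1.339 -0.016]
tool delta cm [-0.61 -0.05 -0.13] rows 0.09951565512591871
t 18.70 pos [ 0.5225 -0.2333  0.1467] psi -0.2945 tilt 0.0054 w 0.0551 F [-6.18  1.27  1.9 ] M [ 0.387  1.452 -0.022]
tool delta cm [-1.   -0.06 -0.13] rows 0.16129784939095626
```

```bash
python3 -m crank '[[[0.2,0,0],0,0.5],[[0,0,0],0,0.5],[[-0.3,0,0],0,0.5],[[0,0,-1.5],0,0.5],[[0,0,-3],0,0.5]]' >/dev/null; python3 -m crank '[[[0,0,-4],0,0.5],[[0,0,-1.5],0,0.5],[[0,0,0],0,0.5],[[0,0,0],0,0.5]]';python3 plan.py
python3 ov.py 15 190 60 160 5 0 0.005
```

```text
time: 19.82
position: [0.523, -0.2331, 0.2461]
orientation: [-0.0, 0.989, -0.147, -0.001]
wrist_force: [-0.3, -0.2, -2.2]
width: 0.0549
t 19.82 pos [ 0.523  -0.2331  0.2461] psi -0.2942 tilt 0.0019 w 0.0549 F [-0.3  -0.25 -2.2 ] M [-0.001 -0.     0.01 ]
```

View pics/15_ov.png

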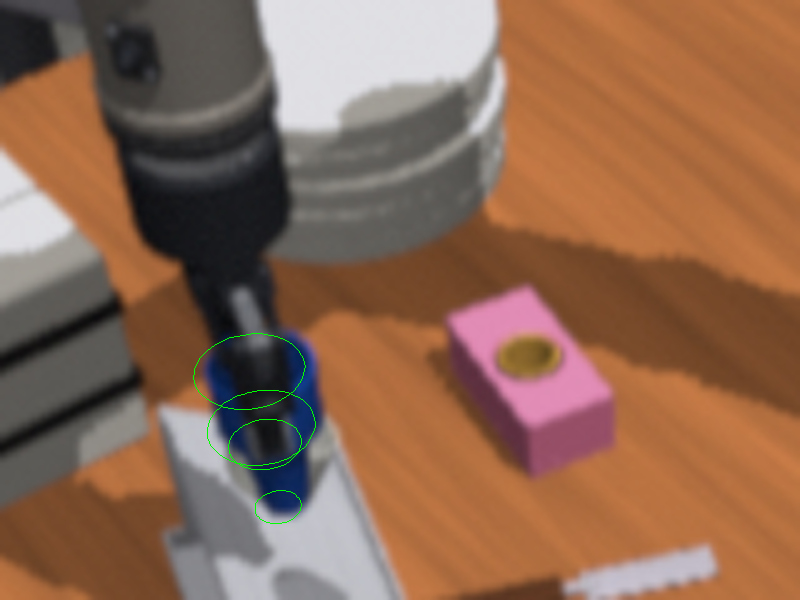

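```bash
python3 plan.py 0.5326 0.2210 0.246 -0.294
```

```text
t 19.88 pos [ 0.5229 -0.2331  0.2459] psi -0.2941 tilt 0.0024 w 0.0553 F [-0.09  0.2  -0.75] M [-0.054  0.074  0.051]
tool delta cm [-1.223e+01 -4.374e+01  2.000e-02] rows 7.267119708368967
roll -0.0
delta after roll [-1.223e+01 -4.374e+01 -1.000e-02]
```

```bash
python3 -m crank '[[[-0.5,-1.8,0],0,0.5],[[-1.1,-4,0],0,0.5],[[-1.2,-4.3,0],0,0.5],[[-1.2,-4.3,0],0,0.5],[[-1.2,-4.3,0],0,0.5]]' >/dev/null; python3 -m crank '[[[-1.2,-4.3,0],0,0.5],[[-1.2,-4.3,0],0,0.5],[[-1.2,-4.3,0],0,0.5],[[-1.2,-4.3,0],0,0.5],[[-1.1,-4,0],0,0.5]]' >/dev/null; python3 -m crank '[[[-0.7,-2.4,0],0,0.5],[[-0.3,-1,0],0,0.5],[[0,0,0],0,0.5],[[0,0,0],0,0.5]]';python3 plan.py 0.5326 0.2210 0.246 -0.294; python3 ov.py 16 270 190 160 5 0 0.005
```

```text
time: 21.62
position: [0.5335, 0.2146, 0.2471]
orientation: [0.001, 0.989, -0.147, -0.0]
wrist_force: [-0.3, -0.3, -0.8]
width: 0.0551
t 21.62 pos [0.5335 0.2146 0.2471] psi -0.2959 tilt 0.0011 w 0.0551 F [-0.28 -0.34 -0.83] M [-0.079  0.007  0.021]
tool delta cm [-0.27 -0.58  0.11] rows 0.10423348775967733
roll -0.002
delta after roll [-0.27 -0.58  0.11]
```

View pics/16_ov.png

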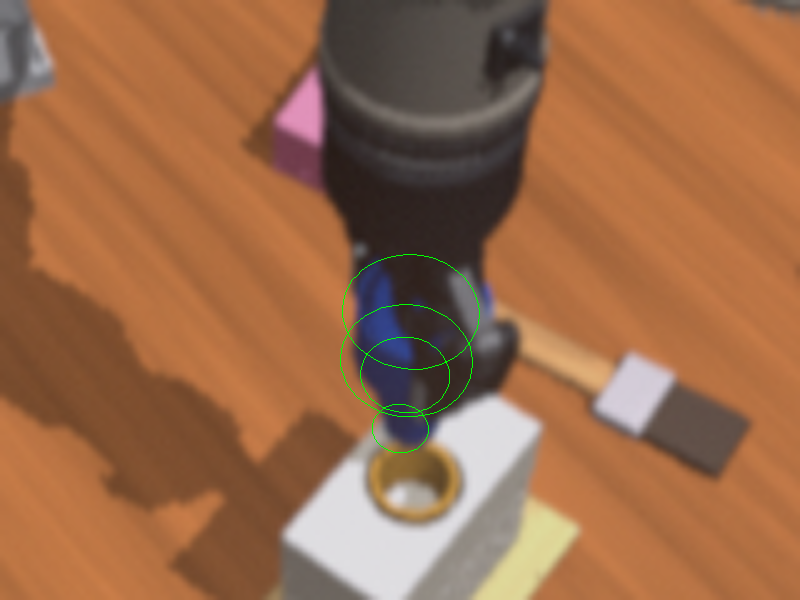

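View pics/16_raw.png

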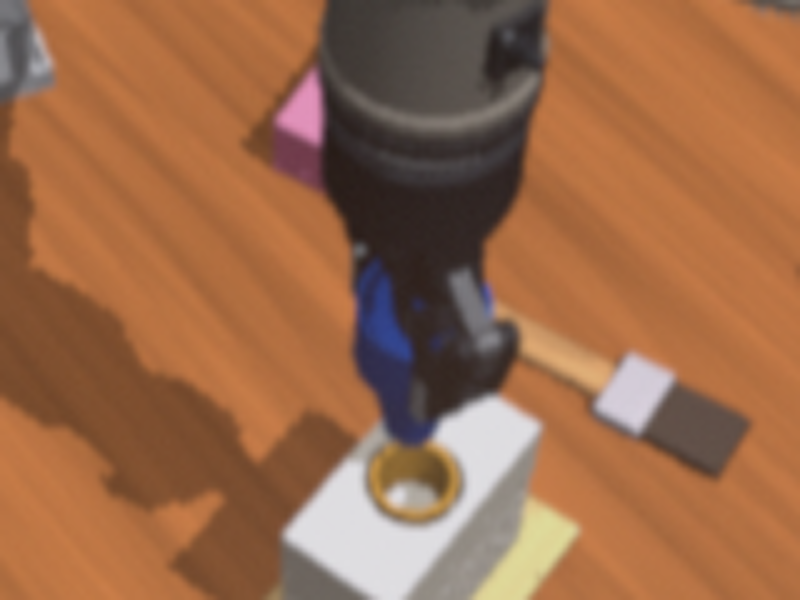

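```bash
cat > fit.py <<'E'
import cv2,sys
from h import *
from cell import imaging,get_obs
from scipy.optimize import minimize
np.set_printoptions(precision=4,suppress=True)
# bias from seated mould (scene_5)
p=crop([(322,482),(177,382),(523,237),(379,142)],6.66,(300,240))
L=np.array([(60,31,125),(60,-31,125),(-60,31,125),(-60,-31,125)])*1e-3
r=fitpose([("scene",i,p[i]) for i in range(4)],L,[.527,.222,.246]); print("mould seen",r[0],"res",r[1].round(2).tolist())
bias=r[0][:2]-[.5278,.2225]; print("bias",bias)
g=crop([(351.5,303)],6.66,(300,240))[0]
for z in (.127,.130,.133): print("bush at z",z,ray("scene",g,z)[:2]-bias)
img=imaging.snapshot("scene")["img"].astype(int); o=get_obs(); P=o["position"]; q=o["orientation"]; psi=2*np.arctan2(q[2],q[1])
xh=np.array([np.cos(psi),np.sin(psi),0]); yh=np.array([-np.sin(psi),np.cos(psi),0]); zz=np.array([0,0,1.])
blue=(img[:,:,2]>img[:,:,0]+25)&(img[:,:,2]>img[:,:,1]+15)
dark=(img.max(2)<110)&~blue
kern=np.ones((3,3),np.uint8)
gray=(img.max(2)-img.min(2)<25)
ign=cv2.dilate(dark.astype(np.uint8),kern).astype(bool)&~blue
u0=proj("scene",P)[0].astype(int); sl=(slice(u0[1]-60,u0[1]+75),slice(u0[0]-60,u0[0]+60))
th=np.linspace(0,2*np.pi,72)
K=6
def hull(v):
    s,dz,t=v[:3]; a=np.cos(t)*zz-np.sin(t)*xh; u=np.cos(t)*xh+np.sin(t)*zz
    mid=P+xh*s+zz*dz+np.r_[bias,0]   # axis point at cup middle
    tip=mid-a*.077; m=np.zeros((135*K//1,120*K),np.uint8)
    out=np.zeros((135*K,120*K),np.uint8)
    rings=[]
    for h,rr in((0,.0125),(.046,.019),(.058,.028),(.096,.028)):
        X=tip+a*h+rr*(np.cos(th)[:,None]*u+np.sin(th)[:,None]*yh); rings.append((proj("scene",X)-[sl[1].start,sl[0].start]+.5)*K-.5)
    for A,B in zip(rings[:-1],rings[1:]):
        cv2.fillConvexPoly(out,cv2.convexHull(np.r_[A,B].round().astype(np.int32)),255)
    return cv2.resize(out,(120,135),interpolation=cv2.INTER_AREA)/255.
B=blue[sl].astype(float); I=ign[sl]
# restrict to rows around the object
def cost(v):
    m=hull(v); d=np.abs(m-B); d[I]=0; return d.sum()
best=None
for s in np.arange(-.012,.007,.002):
  for dz in np.arange(-.010,.011,.003):
    for t in np.radians([-4,0,4]):
      c=cost((s,dz,t)); best=min(best or (9e9,),(c,s,dz,t))
r=minimize(cost,best[1:],method="Nelder-Mead",options=dict(initial_simplex=np.array([best[1:]]+[np.array(best[1:])+d for d in np.diag([.003,.003,.05])]),xatol=1e-5,fatol=.01,maxiter=400))
print("cost",best[0],r.fun,"s %.4f dz(cup mid - TCP) %.4f tilt deg %.2f"%(r.x[0],r.x[1],np.degrees(r.x[2])),"TCP",P)
t=r.x[2]; a=np.cos(t)*zz-np.sin(t)*xh; mid=P+xh*r.x[0]+zz*r.x[1]; print("tip",mid-a*.077,"cupmid",mid)
m=hull(r.x); v=np.clip(img[sl],0,255).astype(np.uint8)[:,:,::-1].copy(); v=cv2.resize(v,None,fx=4.4,fy=4.4,interpolation=cv2.INTER_CUBIC)
cs,_=cv2.findContours((cv2.resize(m,(v.shape[1],v.shape[0]))>.5).astype(np.uint8),cv2.RETR_EXTERNAL,cv2.CHAIN_APPROX_NONE); cv2.drawContours(v,cs,-1,(0,255,0),1)
ig=cv2.resize(I.astype(np.uint8),(v.shape[1],v.shape[0]),interpolation=0)>0; 
w=v.copy(); w[ig]=w[ig]//2+np.array([0,0,100],np.uint8); cv2.imwrite(f"pics/fit_{sys.argv[1]}.png",np.hstack([v,w])[:600,:1060][:, :])
E
python3 fit.py a; python3 -c "
import cv2;a=cv2.imread('pics/fit_a.png');print(a.shape);cv2.imwrite('pics/fit_a2.png',cv2.resize(a,(800,int(a.shape[0]*800/a.shape[1]))))"
```

```text
mould seen [0.5299 0.2233 0.2401] res [[0.13, 0.24], [-0.32, -0.15], [0.15, -0.29], [0.04, 0.17]]
bias [0.0021 0.0008]
bush at z 0.127 [0.5278 0.222 ]
bush at z 0.13 [0.5289 0.2231]
bush at z 0.133 [0.5301 0.2243]
cost 19.082352941176467 17.192156862745097 s -0.0052 dz(cup mid - TCP) 0.0050 tilt deg -0.63 TCP [0.5336 0.2147 0.2472]
tip [0.5278 0.2164 0.1752] cupmid [0.5286 0.2162 0.2522]
(594, 1056, 3)
```

View pics/fit_a2.png

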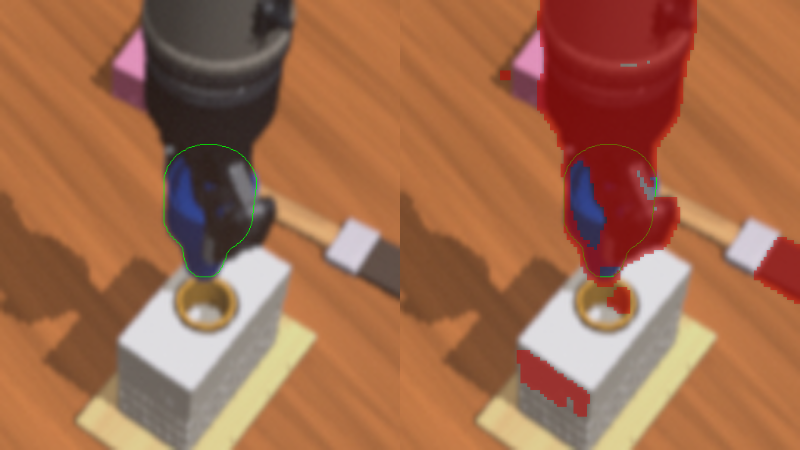

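```bash
python3 -m crank '[[[-0.15,-0.55,0.5],-0.002,0.5],[[0,0,1.5],0,0.5],[[0,0,1.5],0,0.5],[[0,0,0.5],0,0.5],[[0,0,0],0,0.5]]' >/dev/null; python3 -m crank '[[[0,0,0],0,0.5]]'>/dev/null;python3 plan.py 0.5336 0.2205 0.205 -0.294; python3 fit.py b|tail -2; python3 -c "
import cv2;a=cv2.imread('pics/fit_b.png')[:,:528];cv2.imwrite('pics/fit_b2.png',a)"
```

```text
t 22.48 pos [0.5339 0.222  0.2077] psi -0.2923 tilt 0.0008 w 0.0554 F [-0.19  0.39 -1.05] M [ 0.013 -0.007 -0.018]
tool delta cm [0.02 0.15 0.27] rows 0.04893552535997278
roll 0.002
delta after roll [0.02 0.15 0.27]
cost 16.270588235294117 15.831372549019608 s -0.0058 dz(cup mid - TCP) 0.0036 tilt deg -0.04 TCP [0.5339 0.222  0.2078]
tip [0.5282 0.2237 0.1343] cupmid [0.5283 0.2236 0.2113]
```

View pics/fit_b2.png

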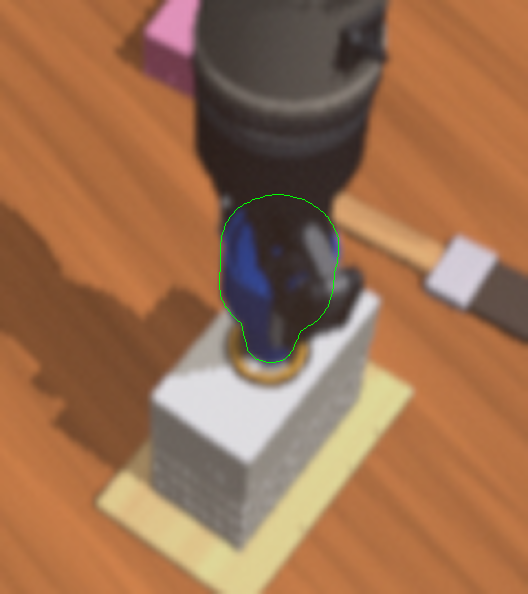

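```bash
python3 -m crank '[[[0,0.12,0.4],0,0.5],[[0,0,0.8],0,0.5],[[0,0,0.5],0,0.5],[[0,0,0],0,0.5],[[0,0,0],0,0.5]]' >/dev/null;python3 plan.py 0.5336 0.2205 0.17 -0.294; python3 fit.py c|tail -2; python3 -c "
import cv2;a=cv2.imread('pics/fit_c.png')[:,:528];cv2.imwrite('pics/fit_c2.png',a)"
```

```text
t 23.15 pos [0.5333 0.2207 0.1903] psi -0.2922 tilt 0.0002 w 0.0549 F [-0.52 -0.    0.47] M [ 0.003 -0.048 -0.043]
tool delta cm [0.04 0.01 2.03] rows 0.3256447201176136
roll 0.002
delta after roll [0.04 0.01 2.03]
cost 12.945098039215686 12.27450980392157 s -0.0052 dz(cup mid - TCP) 0.0076 tilt deg -0.52 TCP [0.5333 0.2207 0.1905]
tip [0.5277 0.2224 0.1211] cupmid [0.5284 0.2222 0.1981]
```

View pics/fit_c2.png

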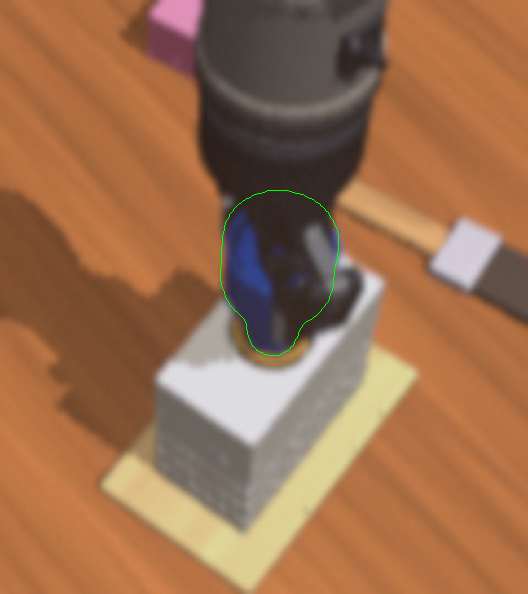

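```bash
python3 -m crank '[[[0,0,0.4],0,0.5],[[0,0,0],0,0.5]]' >/dev/null;python3 plan.py; python3 -m crank '[[[0,0,0.3],0,0.5],[[0,0,0],0,0.5]]' >/dev/null;python3 plan.py
```

```text
t 23.45 pos [0.533  0.2205 0.186 ] psi -0.2922 tilt 0.0006 w 0.0550 F [-0.56  0.   -1.06] M [0.017 0.013 0.008]
t 23.70 pos [0.533  0.2206 0.183 ] psi -0.2922 tilt 0.0005 w 0.0553 F [ 0.09 -0.46 -0.46] M [ 0.022 -0.009  0.008]
```

```bash
python3 -m crank '[[[0,0,0.2],0,0.5],[[0,0,0],0,0.5]]' >/dev/null;python3 plan.py; python3 snap.py 20 scene,300,190,120,6.66
```

```text
t 23.95 pos [0.5332 0.2207 0.1812] psi -0.2921 tilt 0.0000 w 0.0553 F [ 0.09 -0.1  -0.97] M [ 0.041 -0.072  0.037]
```

View pics/scene_20.png

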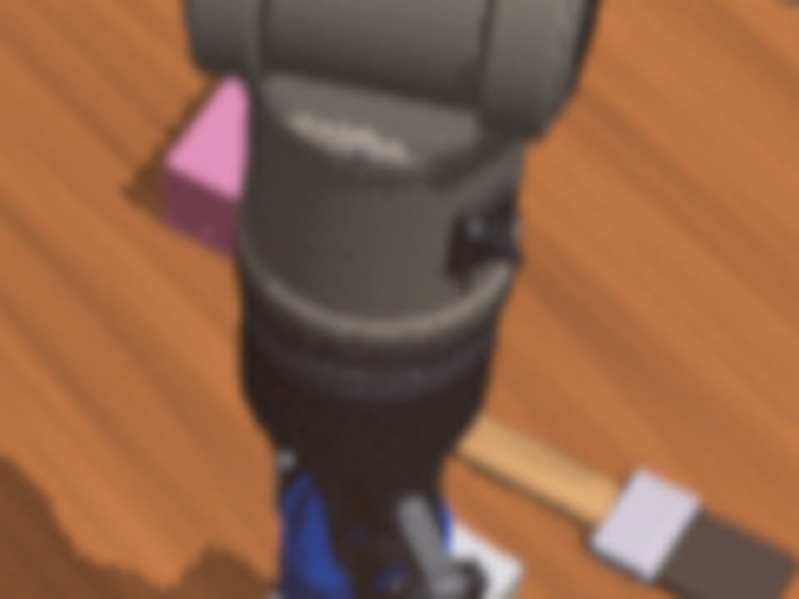

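Crop framed too high. No contact yet, so I'll keep stepping down in small rows and watching the force.

```bash
python3 -m crank '[[[0,0,0.2],0,0.5],[[0,0,0],0,0.5]]' >/dev/null;python3 plan.py;  python3 -m crank '[[[0,0,0.15],0,0.5],[[0,0,0],0,0.5]]' >/dev/null;python3 plan.py; python3 snap.py 21 scene,300,240,120,6.66
```

```text
t 24.25 pos [0.5334 0.2207 0.1792] psi -0.2923 tilt 0.0003 w 0.0551 F [ 1.15 -0.39 -1.15] M [ 0.016 -0.207  0.009]
t 24.50 pos [0.5335 0.2208 0.1779] psi -0.2923 tilt 0.0007 w 0.0549 F [ 1.04  0.77 -1.5 ] M [ 0.043 -0.405  0.005]
```

View pics/scene_21.png

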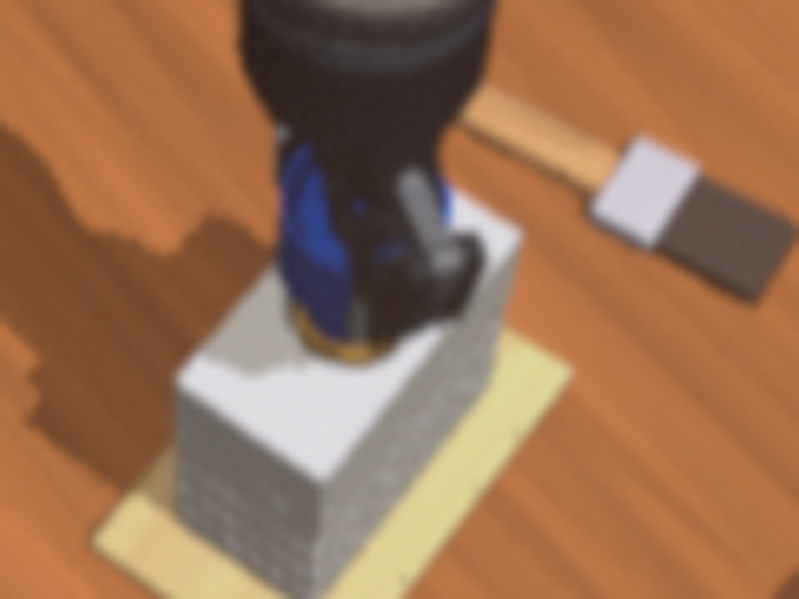

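```bash
python3 -m crank '[[[0.1,0,0],0,0.5],[[0,0,0],0,0.5]]' >/dev/null;python3 plan.py;  python3 -m crank '[[[0,0,0.15],0,0.5],[[0,0,0],0,0.5]]' >/dev/null;python3 plan.py
```

```text
t 24.80 pos [0.534  0.2205 0.1778] psi -0.2921 tilt 0.0004 w 0.0552 F [ 0.46  0.03 -0.03] M [ 0.218 -0.078  0.007]
t 25.05 pos [0.5341 0.2207 0.1762] psi -0.2920 tilt 0.0004 w 0.0551 F [-0.37  1.89 -0.39] M [ 0.432 -0.039  0.017]
```

```bash
python3 -m crank '[[[0.0,-0.1,0],0,0.5],[[0,0,0],0,0.5]]' >/dev/null;python3 plan.py;  python3 -m crank '[[[0,0,0.15],0,0.5],[[0,0,0],0,0.5]]' >/dev/null;python3 plan.py
```

```text
t 25.30 pos [0.5342 0.2209 0.1761] psi -0.2924 tilt 0.0010 w 0.0553 F [-0.83  0.49 -0.99] M [-0.026  0.091  0.016]
t 25.55 pos [0.5344 0.221  0.175 ] psi -0.2925 tilt 0.0006 w 0.0555 F [-0.19 -1.66  2.44] M [-0.339  0.52   0.043]
```

```bash
python3 -m crank '[[[-0.04,0.04,0],0,0.5],[[0,0,0],0,0.5]]' >/dev/null;python3 plan.py;  python3 -m crank '[[[0,0,0.08],0,0.5],[[0,0,0],0,0.5]]' >/dev/null;python3 plan.py
```

```text
t 25.80 pos [0.5342 0.2209 0.175 ] psi -0.2924 tilt 0.0006 w 0.0556 F [-0.17 -0.94  2.45] M [-0.319  0.175 -0.02 ]
t 26.05 pos [0.5343 0.2209 0.1748] psi -0.2925 tilt 0.0009 w 0.0552 F [-1.   -2.81  8.25] M [-0.542  0.593  0.033]
```

```bash
python3 -m crank '[[[-0.02,0.02,-0.1],0,0.5],[[0,0,0],0,0.5]]' >/dev/null;python3 plan.py; python3 fit.py d|tail -2; python3 -c "
import cv2;a=cv2.imread('pics/fit_d.png')[:,:528];cv2.imwrite('pics/fit_d2.png',a)"
```

```text
t 26.30 pos [0.5341 0.2209 0.1749] psi -0.2924 tilt 0.0008 w 0.0553 F [ 0.85 -0.37  1.31] M [-0.121 -0.233 -0.02 ]
cost 21.098039215686278 20.71764705882353 s -0.0081 dz(cup mid - TCP) 0.0081 tilt deg -4.32 TCP [0.534  0.2209 0.1749]
tip [0.5208 0.2249 0.1063] cupmid [0.5263 0.2233 0.183 ]
```

View pics/fit_d2.png

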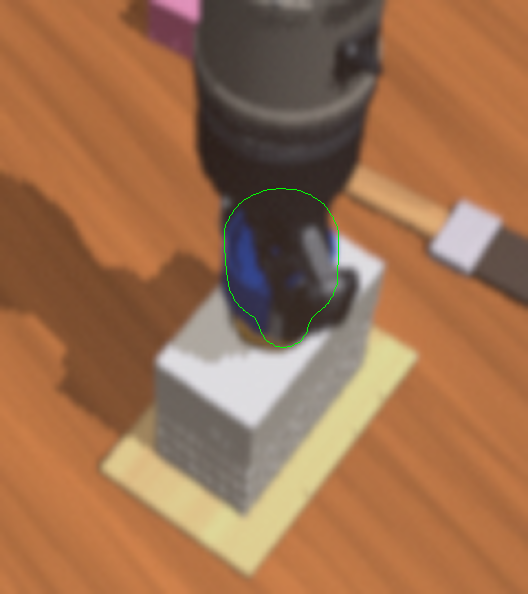

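```bash
python3 -m crank '[[[0,0,0],0,0.66],[[0,0,0],0,0.67]]' 20; python3 plan.py; python3 -m crank '[[[0,0,0],0,0.7],[[0,0,0],0,0.75],[[0,0,0],0,0.75]]'; python3 plan.py;python3 snap.py 22 scene,300,240,120,6.66
```

```text
time: 26.6
position: [0.5334, 0.2211, 0.1748]
orientation: [0.0, 0.989, -0.145, -0.0]
wrist_force: [-0.2, 0.1, 0.0]
width: 0.0574
t 26.60 pos [0.5334 0.2211 0.1748] psi -0.2919 tilt 0.0006 w 0.0574 F [-0.24  0.1   0.04] M [ 0.014 -0.048  0.012]
time: 26.98
position: [0.5337, 0.2209, 0.175]
orientation: [0.0, 0.989, -0.146, -0.0]
wrist_force: [0.6, -0.1, -0.9]
width: 0.0641
t 26.98 pos [0.5337 0.2209 0.175 ] psi -0.2922 tilt 0.0000 w 0.0641 F [ 0.61 -0.12 -0.94] M [ 0.036 -0.018 -0.029]
```

View pics/scene_22.png

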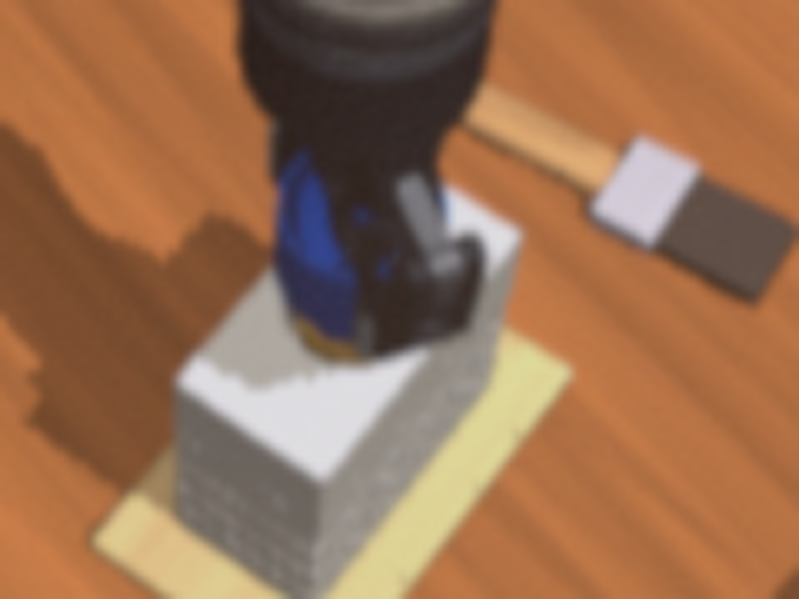

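Released and standing. I'll open fully, rise straight up and clear away to look.

```bash
python3 -m crank '[[[0,0,0],0,1],[[0,0,0],0,1],[[0,0,-0.8],0,1],[[0,0,-1.5],0,1],[[0,0,-3],0,1]]'>/dev/null; python3 -m crank '[[[0,0,-4],0,1],[[0,0,-3],0,1],[[1,3,0],0,1],[[1,5,0],0,1],[[1,5,0],0,1]]'>/dev/null;python3 -m crank '[[[1,5,0],0,1],[[0,5,0],0,1],[[0,3,0],0,1],[[0,0,0],0,1]]'; python3 snap.py 23 scene,300,225,120,6.66 top,200,150,120,6.66;python3 snap.py 24 scene,0,0,640,1 top,0,0,640,1
```

```text
time: 28.78
position: [0.4967, -0.0422, 0.2993]
orientation: [0.0, 0.989, -0.148, 0.001]
wrist_force: [0.4, 0.6, -0.1]
width: 0.0852
```

View pics/scene_23.png

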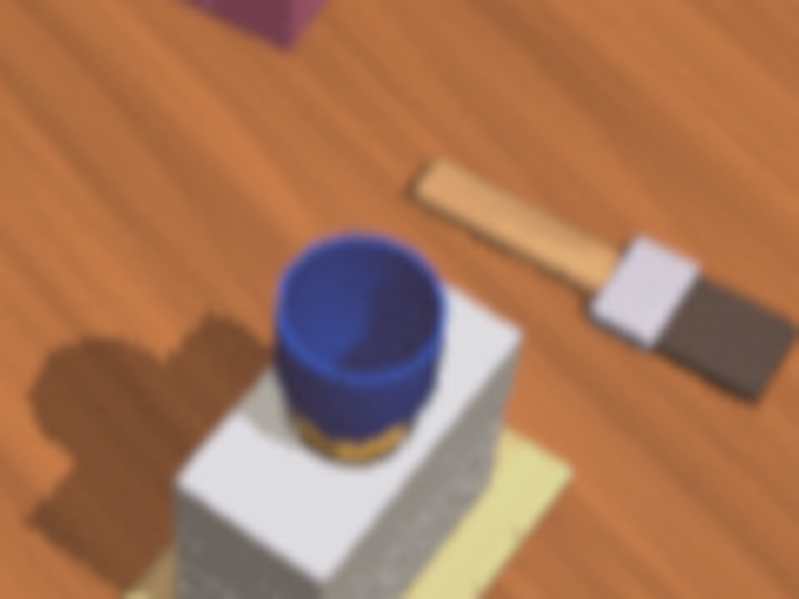

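View pics/top_23.png

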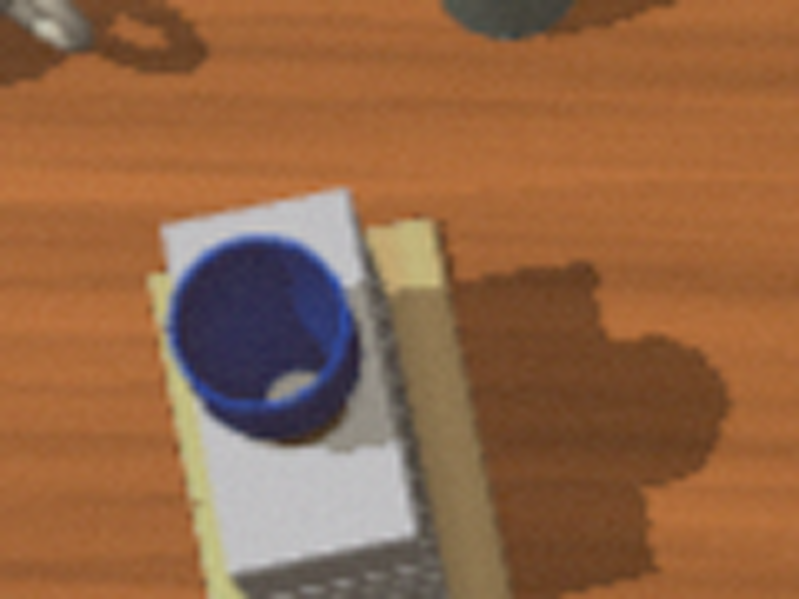

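View pics/scene_24.png

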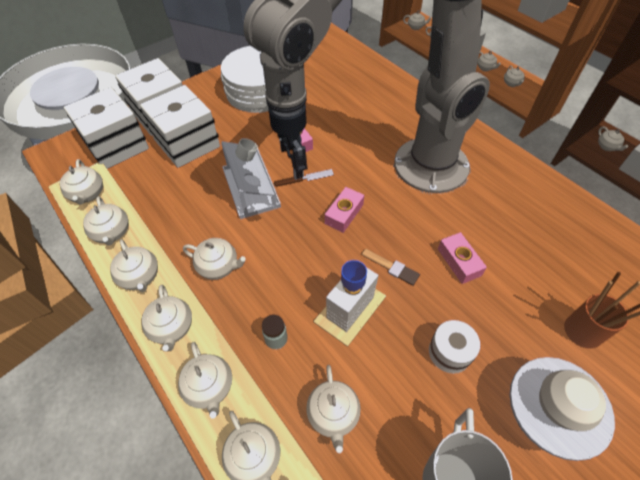

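Run:
```python
from h import *
np.set_printoptions(precision=4,suppress=True)
s=crop([(360,310)],6.66,(300,225))[0]; t=crop([(260,323)],6.66,(200,150))[0]
print("rim tri",tri([("scene",s),("top",t)]))
for z in(.190,.195,.200): print(z,ray("scene",s,z)[:2],ray("top",t,z)[:2])
# references: mould corners & bush, same cameras
L=np.array([(60,31,125),(60,-31,125),(-60,31,125),(-60,-31,125)])*1e-3
ps=crop([(322,482),(177,382),(523,237),(379,142)],6.66,(300,240)); pt=crop([(162,160),(348,124),(232,507),(415,468)],6.66,(200,160))
ps2=crop([(323,582),(177,482),(523,337)],6.66,(300,225))
print("scene",fitpose([("scene",i,ps[i]) for i in range(4)],L,[.527,.222,.246])[0],"now",fitpose([("scene",i,ps2[i]) for i in range(3)],L,[.527,.222,.246])[0])
print("top",fitpose([("top",i,pt[j]) for i,j in enumerate((0,1,2,3))],L,[.527,.222,.246]))
```

```text
rim tri (array([0.5287, 0.2226, 0.188 ]), array([ 0.4508,  0.0967,  0.3474, -0.2626]))
0.19 [0.5302 0.2226] [0.5276 0.223 ]
0.195 [0.5323 0.2247] [0.5262 0.2222]
0.2 [0.5344 0.2268] [0.5247 0.2214]
scene [0.5299 0.2233 0.2401] now [0.5299 0.2235 0.2403]
top (array([0.5273, 0.2228, 0.2441]), array([[ 0.0367, -0.017 ],
       [-0.0286, -0.3994],
       [-0.4672,  0.2834],
       [ 0.4603,  0.1107]]))
```

Rim centre lies within about 1 mm of the mould's centre in both cameras. Its height is about 0.19 m, which puts the funnel mid-point about 40 mm above the mould's centre. Bystanders look unmoved, so I'm handing in.

Run:
```python
from cell import order
print(order.sign_off())
```

```text
the job is handed in; nothing more can be done
None
```

The job is handed in at about 29 s of the 62 s allowed. The mould is on the stack and let go, and the blue funnel stands free in its gate.

**Mould:** I set the white mould on the stack and let go of it at its expected home height. The pictures show flush edges and no gap.

**Funnel:** The tool cannot tilt, so I drew the funnel along its axis and turned it upright in the jaws against the edge of its rack hole. This took two pushes, because the first left about 6.5° of lean. I then lowered it into the gate in small steps, correcting sideways by the wrist force. The downward push peaked at about 8 N at the wrist. I eased that to about 1 N before letting go.

**Last checks:**
- The funnel's rim centre lies within about 1 mm of the mould's centre in each camera, which means a lean of about 1° or less.
- The funnel's mid-point is about 40 mm above the mould's centre.
- The gripper is clear, and the bystanders look unmoved in the pictures.

**What disagreed:**
- The two cameras differ by about 2–3 mm in x, so I used differences within each camera.
- A silhouette fit taken while the stem was hidden in the gate gave about 4° of lean; I set it aside, and the later unobstructed view showed the funnel upright.
- The contact force between funnel and mould was not measured directly, only felt at the wrist.

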